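Size the packs on the bench gauge

TASK

Switch the readout box fully on, then size each pack that waits just to the right of the bench length gauge (a cream pot and one or both of a tall and a short carton; tallest first): stand it on the bed between the jaws, cartons with their longer side along the measuring direction, and slide the jaw shut until it presses gently but firmly on the pack against the fixed jaw for about a second. Open the jaw and stand the sized pack in the grey tray; when all are upright in the tray, switch the readout fully off. Do not disturb the dropper bottle and the cream tube, and leave the stock at the far right end alone.

Things in the scene. Friction and masses are not known exactly. Their poses are not given: they have to be found in the camera images.
- gauge: bench length gauge, screwed down: flat metal bed 92 mm wide (x) and 305 mm long (y, from -217 to +87 mm of the origin), bed surface 10 mm above the table; origin on the table under the middle of the loading place; its y axis is the measuring direction, from the sliding jaw towards the fixed jaw
- fixed_jaw: the gauge's fixed steel jaw, 44 mm wide, 42 mm high above the bed, at the +y end; its measuring face is the plane y = +60 mm of the gauge; origin at its foot, 11 mm behind the face
- carriage (a joint): travel of the sliding jaw in m along the gauge's +y: 0 = fully open (130 mm between measuring faces), grows as it closes, stop at 0.125; it runs with about 3 N of friction and stays where it is left
- slide_knob (a point): centre of the upright black round knob on the sliding jaw, 22 mm diameter, 52 mm tall, its top 16 mm above this point and its foot on the carriage deck 36 mm below it; hold it to push or pull the jaw. It stands 108 mm behind the sliding measuring face
- anvil: the sliding jaw's measuring face: a steel plate 40 mm wide (x), 30 mm high, 8 mm thick, on a spring plunger; its middle is 36 mm above the table; origin 8 mm behind its face; the jaw block behind it is 44 mm wide and stands 44 mm above the bed
- plunger (a joint): how far the spring plate of the sliding jaw is pressed in, m: 0 = free, stop at 0.007; about 1.2 N per mm, so it shows the measuring force
- switch (a joint): toggle of the gauge's readout box, rad: 0 = off (leaning to the box's -x, towards the robot), 1.0 = on (leaning to +x, away from the robot); stays where it is left
- switch_tip (a point): centre of the black ball (26 mm diameter) at the end of that toggle lever, 70 mm from the pivot; 83 mm above the table at both ends of its swing and 34 mm to the box's -x (off) or +x (on)
- switch_base: the grey readout box that carries the toggle, fixed to the table: under the toggle 70 mm (x) by 50 mm (y), 25 mm high, with an equally high display housing beside it on +y out to y = 89 mm; origin on the table under the toggle's pivot, which is 22 mm up; the toggle swings along the box's x axis in its plane y = 0
- tray: grey outgoing tray, fixed, 280 mm (x) by 160 mm (y), 24 mm high, walls and floor 4 mm; origin under its centre
- tall_carton_centre (a point): milk-carton shaped small box with a folded top, 48 mm (its x) by 72 mm (its y), 114 mm tall, its walls straight up to 84 mm and drawn in above; centre (57 mm above its underside); it may be absent
- tall_carton: the same thing, origin at the middle of its underside
- short_carton_centre (a point): small dark blue box, 52 mm (its x) by 67 mm (its y), 70 mm tall; centre, half-way up; may be absent
- short_carton: the same thing, origin at the middle of its underside
- cream_pot_centre (a point): round cream pot with lid, 63 mm diameter, 34 mm tall; centre, half-way up; always there
- cream_pot: the same thing, origin at the middle of its underside
- dropper: bystander: small brown bottle with a black bulb, 34 mm across, 102 mm tall; origin under it
- cream_tube: bystander: white tube lying flat, 51 x 181 x 34 mm; origin under it
Mind the look-alikes: they are no part of the job. Leave any red look-alike of the short_carton alone.

How it is judged:
By the outcome, as a careful person would: the job done as asked, in the order asked, and still so for the second after the job is handed in, with the robot touching nothing.
Of tall_carton, short_carton only 1 to 2 are there at a start; the rules pass over those that are not, and their reading is None.
At some moment in a run one of cream_pot may be knocked a few centimetres aside while the robot is not near it.
It also fails if it takes over 210 s, if anything falls off the work surface, if the arm or the gripper's body presses on something with over 40 N, if the wrist force passes 120 N, or if a joint passes its speed limit or range.

ROBOT

A 7-joint arm with a two-finger parallel gripper is mounted at the origin on a cart in front of the work surface, level with it; the furniture and walls round the work are solid. World frame = base frame: x ahead of the robot, y to its left, z up, the work surface at z = 0. Lengths are in m, angles in rad, forces in N, time in s.
With the tool pointing down it reaches from about 0.35 to 0.9 m from the base axis. Payload 8.1 kg.
Tool frame: the origin (TCP) lies midway between the tips of the shut fingers; the grasp point (between the pads) lies 19 mm behind it; z points along the fingers, y is the line along which they close (so a half turn about z gives the same grasp; the last joint's range is limited). The gripper opens to 92 mm and grips with 3 to 60 N. Pads are 19 mm wide; open, the fingers measure 130 mm over their backs; the gripper's body (75 mm by 190 mm) begins 47 mm behind the grasp point.
Start: joints at [-1.378, 0.434, 0.025, 1.573, -0.012, 1.134, -0.075], TCP at [0.182, 0.598, 0.2] pointing down, gripper open.
Joint ranges: [-2.62, 2.62], [-0.44, 2.09], [-1.27, 1.32], [0.08, 2.57], [-1.32, 4.46], [0.12, 2], [-2.74, 2.74]. Speed limits (rad/s): [2.22, 2.22, 3.01, 3.01, 3.14, 3.14, 3.14].

INTERFACE

Orientations are given as a rotation vector (axis times angle).
In Python, from cell import observe, get_image, camera_model, sign_off, recognise, silhouettes gives the robot as it stands.
- The arm moves only by the tool apply_moves, never from a script. Its argument "motion" is a list of rows, each an object of numbers: "x", "y", "z": the shift along the world's x, y, z in cm; "yaw": the turn about the world's z in degrees; "hand": the opening, from -1 (shut) to 1 (fully open), so that 0 is half open. In form: [{"x": .., "y": .., "z": .., "yaw": .., "hand": ..}, ...]. A call has 1 to 10 rows; each row is the pose to reach, as a shift and turn from the pose commanded when the call began; what a row does not reach only later rows make up. A row lasts 1/8 s, in which the tool goes at most 62.5 mm and 10.7 degrees, less where a joint would pass 70% of its speed; a pose out of reach is approached as far as the arm can. A call with a gripper value outside its range is refused whole. The fingers move at their own pace and stop on an object; "newtons" is the grip in N (left out, the last holds). Time passes only in rows, so rows that repeat a pose let the fingers close. It gives the time, the measured TCP pose, the force, the opening and the grip force at its end, in the units of the state.
- observe(): the state, without advancing time (a new reading comes with each control period).
- get_image(name): name is "side" or "top"; returns the picture (420x560x3 uint8, blue, green, red); there is no depth.
- camera_model(name): a dict with "camera_matrix" (3x3 intrinsics, pixels), "T" (4x4, takes a point from camera to world coordinates). Camera axes: x right, y up, looking along -z (the intrinsics and any distortion apply to the point x, -y, -z); pixel columns grow to the right and rows downward; lengths in m; the calibration is good to about 2 mm. A picture is of the moment at which its call begins. camera_model takes no time and is no camera call.
- sign_off(): hands the job in; it is judged then, once.
Trained networks look in the newest picture that a camera, given by its name, has taken for a name from the list of things; names that differ only in an ending like _2 or _b are one class to them, and where a whole thing is asked for, a point or a joint stands for the part that bears it (a point fixed in the world has none). Each returns a list of dicts, best first, with "p" (0 to 1); they miss things now and then, are a little off and sometimes report something else, mostly with a low value. They report only what shows in the picture. A call takes as long as a camera call. They do not tell look-alikes from the thing itself.
- recognise(query, camera): "rect" ([left, top, right, bottom] in pixels, round what is visible of it).
- silhouettes(query, camera): "mask" (420x560 bool, what is visible of it) and "rect" ([left, top, right, bottom] in pixels, round what is visible of it).
The state is a dict: "clock": time; "joints": joint angles; "dq": joint speeds; "joint_efforts": joint torques, N m; "position": TCP position; "ee_rot": TCP orientation; "force": force on the tool from outside, world axes, zero at the start; "ft_torque": the same for the moment, N m; "width": opening from 0.0 (shut) to 1.0 (fully open); "gripper_force": force on a finger pad.
Only numpy, scipy, OpenCV 4.12 (cv2) and the standard library are available. Lean on these libraries where they do the work, as an engineer would, in place of code of your own. Each camera call takes 0.05 s, during which the arm holds its last target. There are 200 camera calls.

## Working session

There is one attempt and no reset: what is moved stays moved. The work goes in short steps, Python scripts to look and compute and a tool call to move; the robot and the scene stay as the last step left them, time stands still between calls to the robot, and variables do not carry over. Pictures are saved under pics/ and viewed, at most 14 in all, crops included, and the job is handed in when it is done.

Besides the shell and the picture viewer there is one more tool, called after ">>>" as name(argument=value, ...) on one line, values as JSON. apply_moves: Moves the arm, as the interface text tells. Its arguments: {"type":"object","properties":{"motion":{"type":"array","items":{"type":"object","properties":{"x":{"type":"number"},"y":{"type":"number"},"z":{"type":"number"},"yaw":{"type":"number"},"hand":{"type":"number"}}}},"newtons":{"type":"number"}},"required":["motion"]}

```bash
ls; mkdir -p pics; python3 - <<'E'
from cell import *
import cv2
for c in("side","top"):
    im=get_image(c); cv2.imwrite(f"pics/{c}0.png",im)
    m=camera_model(c); print(c,m["camera_matrix"],m["T"],m.keys())
s=observe(); print(s["clock"],s["position"],s["ee_rot"],s["width"])
E
```

```text
pics
side [[437.68801568   0.         280.60613067]
 [  0.         437.68801568 208.18252212]
 [  0.           0.           1.        ]] [[ 0.99980911 -0.00700425 -0.01823986  0.50209895]
 [-0.01238604  0.49477574 -0.86893242 -1.1178888 ]
 [ 0.01511086  0.86899247  0.49459453  0.68875787]
 [ 0.          0.          0.          1.        ]] dict_keys(['camera_matrix', 'T'])
top [[481.31030245   0.         277.7980388 ]
 [  0.         481.31030245 215.84603776]
 [  0.           0.           1.        ]] [[-9.36765109e-03  9.88927596e-01 -1.48102860e-01  3.24341546e-01]
 [-9.98262352e-01 -6.31756006e-04  5.89226465e-02  5.44787142e-02]
 [ 5.81766663e-02  1.48397476e-01  9.87215106e-01  1.62667226e+00]
 [ 0.00000000e+00  0.00000000e+00  0.00000000e+00  1.00000000e+00]] dict_keys(['camera_matrix', 'T'])
0.1 [0.18208776 0.59737659 0.19892505] [-4.63044942e-01 -3.10718658e+00  2.19556836e-03] 0.9995494675349184
```

View pics/side0.png

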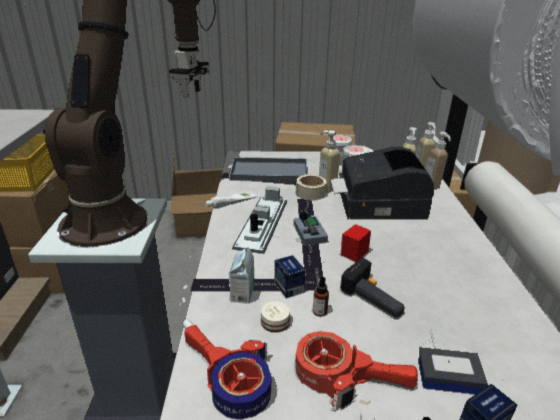

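View pics/top0.png

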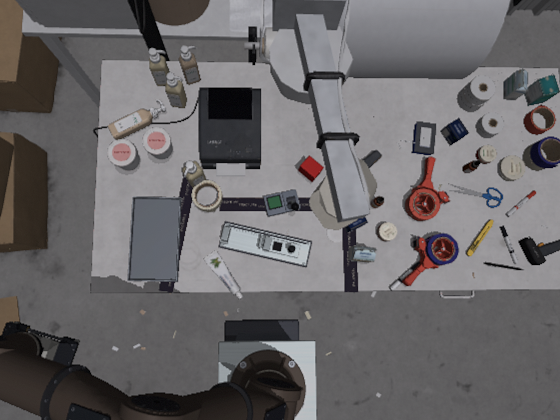

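The side view shows the tall white carton at (241,275), the blue short carton at (290,275), the cream pot at (276,316), the gauge with its knob at (255,222) and the readout with its toggle at (310,230). The tray is at (270,168), the dropper at (320,297), the tube at (232,199) and a red look-alike at (356,241). In the top view the short carton is hidden under an overhead lamp.

```bash
cat > h.py <<'E'
from cell import *
import numpy as np, cv2
CM={c:camera_model(c) for c in("side","top")}
def ray(c,u,v):
    K=CM[c]["camera_matrix"];T=CM[c]["T"]
    d=np.array([(u-K[0,2])/K[0,0],-(v-K[1,2])/K[1,1],-1.]); return T[:3,3],T[:3,:3]@d
def at(c,u,v,z):
    o,d=ray(c,u,v); return o+d*(z-o[2])/d[2]
def px(c,P):
    K=CM[c]["camera_matrix"];T=CM[c]["T"]
    p=(np.atleast_2d(P)-T[:3,3])@T[:3,:3]; return np.c_[K[0,2]-K[0,0]*p[:,0]/p[:,2],K[1,2]+K[1,1]*p[:,1]/p[:,2]]
E
python3 - <<'E'
from h import *
Z=dict(gauge=.01,slide_knob=.062,fixed_jaw=.03,anvil=.036,switch_tip=.083,switch_base=.012,tray=.012,tall_carton=.057,short_carton=.035,cream_pot=.017,dropper=.05,cream_tube=.017)
for c in("side","top"):
    get_image(c)
    for n,z in Z.items():
        for r in silhouettes(n,c)[:3]:
            if r["p"]<.3: continue
            ys,xs=np.nonzero(r["mask"]); u,v=xs.mean(),ys.mean()
            rc,(w,h),a=cv2.minAreaRect(np.c_[xs,ys].astype(np.float32))
            print(c,n,round(r["p"],2),np.int32(r["rect"]),np.round([u,v],1),at(c,u,v,z)[:2].round(3),"mar",np.round([*rc,w,h,a],1))
E
```

```text
side gauge 0.91 [235 186 289 256] [261.4 222.3] [ 0.469 -0.011] mar [262.3 221.9  30.9  74.7  26.6]
side slide_knob 0.71 [244 206 272 241] [257.5 222.4] [ 0.461 -0.096] mar [257.7 222.5  18.7  37.8  14.7]
side slide_knob 0.38 [262 300 288 332] [274.9 316.5] [ 0.508 -0.459] mar [275.  316.5  31.   28.   90. ]
side fixed_jaw 0.8 [260 188 282 204] [272.2 194.3] [0.501 0.13 ] mar [272. 194.  14.  18.  90.]
side switch_tip 0.7 [299 211 310 231] [305.2 219.4] [ 0.59  -0.113] mar [304.9 221.4  22.1   9.2  71.6]
side switch_base 0.96 [292 213 329 244] [309.7 229.5] [ 0.61  -0.052] mar [309.2 228.4  37.6  24.1  63.4]
side tray 0.68 [227 157 305 183] [267.7 169.3] [0.483 0.361] mar [268.2 168.9  78.   24.7   1.8]
side tall_carton 0.73 [228 248 255 304] [241.6 277. ] [ 0.432 -0.327] mar [241.  275.5  55.   24.   90. ]
side tall_carton 0.42 [244 208 270 239] [257.1 222.9] [ 0.46  -0.091] mar [257.2 223.4  17.4  37.6  20.2]
side short_carton 0.96 [273 257 309 298] [289.4 276.5] [ 0.543 -0.297] mar [290.2 276.1  40.2  33.2  71.6]
side short_carton 0.91 [337 226 374 263] [355.1 242.5] [ 0.723 -0.15
[... 1276 characters left out ...]
.83 [128 198 182 282] [154.3 238.7] [0.49 0.37] mar [154.  238.5  50.5  85.3   2.7]
top tall_carton 0.83 [347 247 371 261] [361.1 253.2] [ 0.435 -0.313] mar [361. 253.  16.  26.  90.]
top short_carton 0.66 [296 154 323 179] [310.3 167.9] [ 0.729 -0.153] mar [310.2 168.1  20.5  18.9  38.7]
top short_carton 0.46 [344 218 366 229] [355.1 224.2] [ 0.535 -0.301] mar [354.8 224.1   6.3  21.9  63.4]
top cream_pot 0.89 [377 226 395 243] [385.8 231.1] [ 0.513 -0.411] mar [386.  231.5  17.   18.   90. ]
top dropper 0.67 [369 193 384 210] [376.8 201.2] [ 0.611 -0.375] mar [376.8 201.3   8.5  12.   45. ]
top cream_tube 0.8 [204 253 240 299] [222.5 272. ] [0.378 0.143] mar [223.8 275.8  54.9  15.5  56.3]
```

```bash
python3 - <<'E'
import cv2,numpy as np
a=cv2.imread("pics/side0.png")[150:350,190:390]; b=cv2.imread("pics/top0.png")[180:300,190:410]
cv2.imwrite("pics/cs.png",cv2.resize(a,(600,600),interpolation=2)); cv2.imwrite("pics/ct.png",cv2.resize(b,(792,432),interpolation=2))
E
```

```text
(no output)
```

View pics/cs.png

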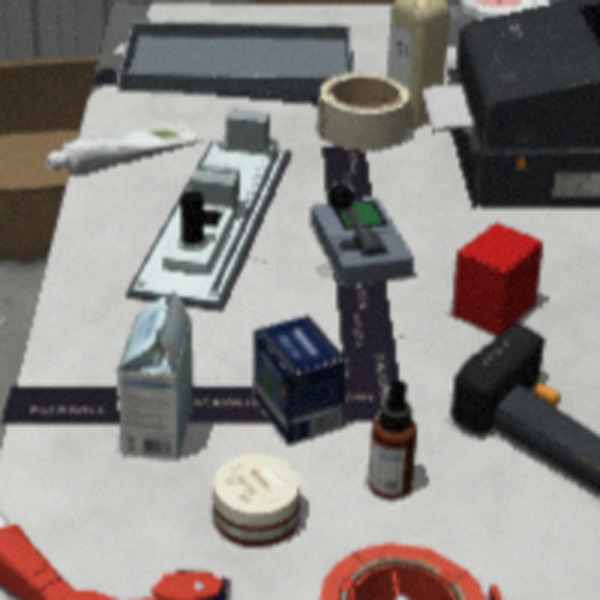

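View pics/ct.png

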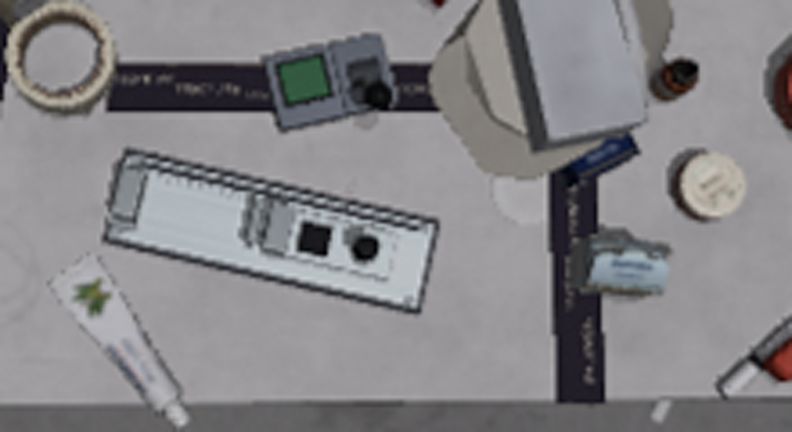

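```bash
python3 - <<'E'
from h import *
from scipy.optimize import minimize, least_squares
T=lambda p:np.array(p)/3.6+[190,180]; S=lambda p:np.array(p)/3+[190,150]
def fit(name,pts,x0):  # pts: (cam,pix,local xyz)
    def f(q):
        c,s=np.cos(q[2]),np.sin(q[2]);o=[]
        for cam,p,l in pts:
            P=[q[0]+c*l[0]-s*l[1],q[1]+s*l[0]+c*l[1],l[2]]; o+=list(px(cam,P)[0]-p)
        return np.array(o)
    r=least_squares(f,x0,loss="soft_l1"); print(name,r.x[:2].round(4),"yaw",np.degrees(r.x[2]).round(1),"res",np.abs(r.fun).round(1)); return r.x
g=[("top",T((127,150)),(.046,.087,.01)),("top",T((438,218)),(.046,-.217,.01)),("top",T((418,312)),(-.046,-.217,.01)),("top",T((103,242)),(-.046,.087,.01)),
 ("side",S((292,150)),(.046,.087,.01)),("side",S((222,304)),(.046,-.217,.01)),("side",S((130,293)),(-.046,-.217,.01))]
G=fit("gauge",g,[.48,.06,-.2])
b=[("top",T((262,58)),(.035,.089,.025)),("top",T((384,34)),(.035,-.025,.025)),("top",T((396,103)),(-.035,-.025,.025)),("top",T((281,128)),(-.035,.089,.025)),
 ("side",S((413,267)),(.035,-.025,.025)),("side",S((333,269)),(-.035,-.025,.025)),("side",S((312,208)),(-.035,.089,.025))]
B=fit("box",b,[.6,-.08,.2])
for v in(-.034,.034): print("tip exp",v,px("side",[B[0]+v*np.cos(B[2]),B[1]+v*np.sin(B[2]),.083]),px("top",[B[0]+v*np.cos(B[2]),B[1]+v*np.sin(B[2]),.083]))
t=[("side",S((120,452)),(-.024,-.036,0)),("side",S((181,460)),(.024,-.036,0)),("side",S((118,372)),(-.024,-.036,.084)),("side",S((183,378)),(.024,-.036,.084))]
fit("tall",t,[.43,-.32,0])
s=[("side",S((253,332)),(-.026,-.0335,.07)),("side",S((291,388)),(.026,-.0335,.07)),("side",S((345,370)),(.026,.0335,.07)),("side",S((307,317)),(-.026,.0335,.07)),("side",S((293,441)),(.026,-.0335,0))]
s2=[(c,p,{0:(-.026,.0335),1:(-.026,-.0335),2:(.026,-.0335),3:(.026,.0335),4:(-.026,-.0335)}[i]+(l[2],)) for i,(c,p,l) in enumerate(s)]
fit("shortA",s,[.54,-.3,.7]);fit("shortB",s2,[.54,-.3,-.7])
a,d1=ray("side",*S((191,197)));b2,d2=ray("top",*T((366,247)))
n=np.linalg.lstsq(np.c_[d1,-d2],b2-a,rcond=None)[0]; K=(a+d1*n[0]+b2+d2*n[1])/2
c,s_=np.cos(G[2]),np.sin(G[2]); d=K[:2]-G[:2]
print("knobtop",K,np.linalg.norm(a+d1*n[0]-b2-d2*n[1]),"local",c*d[0]+s_*d[1],-s_*d[0]+c*d[1])
print("bottle",at("top",192,172,.15),"ring",at("top",205,195,.03))
E
```

```text
gauge [0.4857 0.0627] yaw -12.8 res [0.5 0.8 0.8 0.1 0.9 0.4 0.1 0.2 0.  1.3 1.  0.  1.4 0.8]
box [ 0.6157 -0.0889] yaw 10.7 res [1.2 0.4 0.2 0.2 1.  1.  0.1 0.3 0.  2.7 2.1 0.9 0.2 1.7]
tip exp -0.034 [[302.07354678 215.89473455]] [[295.32438048 207.84750964]]
tip exp 0.034 [[326.12579899 213.71029152]] [[291.19014348 187.76915214]]
tall [ 0.4359 -0.3143] yaw -9.0 res [0.5 1.2 0.6 0.8 0.4 1.2 0.7 0.9]
shortA [ 0.5438 -0.3015] yaw -48.7 res [2.4 5.9 0.2 2.1 3.3 8.  0.7 0.3 1.2 4.1]
shortB [ 0.5435 -0.3029] yaw 26.4 res [0.7 0.8 0.1 1.7 2.1 2.  0.7 0.1 1.4 4.5]
knobtop [ 0.44999694 -0.08210423  0.07491048] 0.000346445266304507 local -0.002774534864123282 -0.14911358321609974
bottle [0.68427285 0.23300186 0.15      ] ring [0.63469502 0.20297775 0.03      ]
```

>>> apply_moves(motion=[{"x":24,"y":-50,"yaw":-62,"hand":-1},{"x":24,"y":-50,"yaw":-62,"hand":-1},{"x":24,"y":-50,"yaw":-62,"hand":-1},{"x":24,"y":-50,"yaw":-62,"hand":-1},{"x":24,"y":-50,"yaw":-62,"hand":-1},{"x":24,"y":-50,"yaw":-62,"hand":-1},{"x":24,"y":-50,"yaw":-62,"hand":-1},{"x":24,"y":-50,"yaw":-62,"hand":-1},{"x":24,"y":-50,"yaw":-62,"hand":-1},{"x":24,"y":-50,"yaw":-62,"hand":-1}], newtons=25)

```text
schema error: expected keys x, y, z, yaw, hand
```

>>> apply_moves(motion=[{"x":24,"y":-50,"z":0,"yaw":-62,"hand":-1},{"x":24,"y":-50,"z":0,"yaw":-62,"hand":-1},{"x":24,"y":-50,"z":0,"yaw":-62,"hand":-1},{"x":24,"y":-50,"z":0,"yaw":-62,"hand":-1},{"x":24,"y":-50,"z":0,"yaw":-62,"hand":-1},{"x":24,"y":-50,"z":0,"yaw":-62,"hand":-1},{"x":24,"y":-50,"z":0,"yaw":-62,"hand":-1},{"x":24,"y":-50,"z":0,"yaw":-62,"hand":-1},{"x":24,"y":-50,"z":0,"yaw":-62,"hand":-1},{"x":24,"y":-50,"z":0,"yaw":-62,"hand":-1}], newtons=25)

```text
clock: 2.65
position: [0.4238, 0.0939, 0.2001]
ee_rot: [2.005, 2.417, 0.001]
force: [0.1, 1.0, -0.5]
width: 0.012
gripper_force: 0.0
```

>>> apply_moves(motion=[{"x":11,"y":-20,"z":0,"yaw":0,"hand":-1},{"x":11,"y":-20,"z":0,"yaw":0,"hand":-1},{"x":11,"y":-20,"z":0,"yaw":0,"hand":-1},{"x":11,"y":-20,"z":-3,"yaw":0,"hand":-1},{"x":11,"y":-20,"z":-8,"yaw":0,"hand":-1},{"x":11,"y":-20,"z":-13,"yaw":0,"hand":-1},{"x":11,"y":-20,"z":-13,"yaw":0,"hand":-1},{"x":11,"y":-20,"z":-13,"yaw":0,"hand":-1}])

```text
clock: 3.65
position: [0.5332, -0.1018, 0.0711]
ee_rot: [1.996, 2.425, 0.001]
force: [1.0, -0.4, 0.5]
width: 0.007
gripper_force: 0.0
```

```bash
python3 - <<'E'
from h import *
a=get_image("side")[150:350,190:390]; b=get_image("top")[150:270,210:370]
s=observe();print(s["position"],s["force"])
o=np.zeros((400,800,3),np.uint8);o[:,:400]=cv2.resize(a,(400,400));o[:300,400:]=cv2.resize(b,(400,300));cv2.imwrite("pics/sw1.png",o)
E
```

```text
[ 0.5338595  -0.10200531  0.07178018] [-0.16432419 -0.24932386 -0.15846537]
```

View pics/sw1.png

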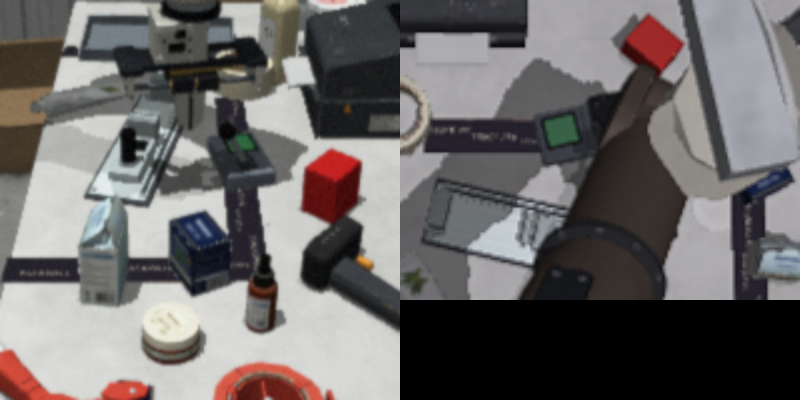

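The side view shows the shut fingers standing left of the toggle ball, which is at crop (228,130), at the same height and clear of everything. I'll push.

>>> apply_moves(motion=[{"x":2,"y":0.4,"z":0,"yaw":0,"hand":-1},{"x":4,"y":0.8,"z":0,"yaw":0,"hand":-1},{"x":5.5,"y":1,"z":0,"yaw":0,"hand":-1},{"x":7,"y":1.3,"z":0,"yaw":0,"hand":-1},{"x":8,"y":1.5,"z":0,"yaw":0,"hand":-1},{"x":8.5,"y":1.6,"z":0,"yaw":0,"hand":-1},{"x":8.5,"y":1.6,"z":0,"yaw":0,"hand":-1}])

```text
clock: 4.62
position: [0.6171, -0.0862, 0.0695]
ee_rot: [-1.997, -2.425, 0.0]
force: [-0.2, -0.0, -0.1]
width: 0.002
gripper_force: 0.0
```

>>> apply_moves(motion=[{"x":0.3,"y":0,"z":0,"yaw":0,"hand":-1},{"x":0.5,"y":0.1,"z":0,"yaw":0,"hand":-1},{"x":0.5,"y":0.1,"z":0,"yaw":0,"hand":-1}])

```text
clock: 5.0
position: [0.6223, -0.085, 0.0696]
ee_rot: [-1.997, -2.425, -0.0]
force: [-0.0, -0.1, -0.7]
width: 0.007
gripper_force: 0.0
```

>>> apply_moves(motion=[{"x":0.4,"y":0.1,"z":0,"yaw":0,"hand":-1},{"x":0.8,"y":0.15,"z":0,"yaw":0,"hand":-1},{"x":0.8,"y":0.15,"z":0,"yaw":0,"hand":-1}])

```text
clock: 5.38
position: [0.6306, -0.0835, 0.0696]
ee_rot: [1.997, 2.425, 0.0]
force: [-0.7, 0.4, 0.5]
width: 0.006
gripper_force: 0.0
```

```bash
python3 - <<'E'
from h import *
a=get_image("side")[170:270,260:380]
s=observe();print(s["position"],s["force"])
for n in("switch_tip","switch_base"):
    for r in silhouettes(n,"side")[:2]: print(n,r["p"],r["rect"])
cv2.imwrite("pics/sw2.png",cv2.resize(a,(720,600),interpolation=2))
E
```

```text
[ 0.63035893 -0.08363937  0.06957481] [ 0.21747209 -0.70669616 -0.64401091]
switch_base 0.79 [292.0, 213.5, 330.2, 248.0]
```

View pics/sw2.png

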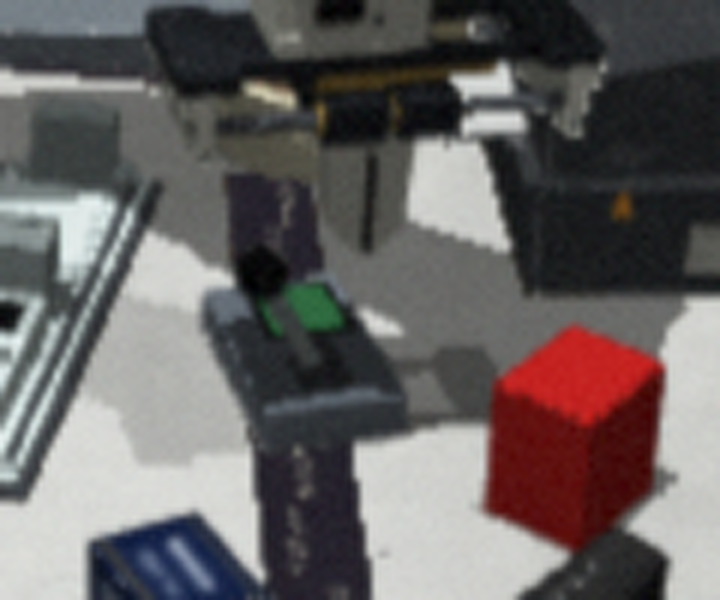

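```bash
cat >> h.py <<'E'
def tri(s,t):
    a,d1=ray("side",*s);b,d2=ray("top",*t); n=np.linalg.lstsq(np.c_[d1,-d2],b-a,rcond=None)[0]
    p,q=a+d1*n[0],b+d2*n[1]; return ((p+q)/2).round(4),np.linalg.norm(p-q).round(4)
E
python3 - <<'E'
from h import *
print(px("side",[.6304,-.0836,.0696]))
print(tri((303.8,214.7),(294.4,206.4)))
print(at("side",303.8,214.7,.083),at("top",294.4,206.4,.083))
E
```

```text
[[319.07462937 218.04389528]]
(array([ 0.5869, -0.0921,  0.0849]), np.float64(0.0003))
[ 0.58736303 -0.08874444  0.083     ] [ 0.58707665 -0.09224911  0.083     ]
```

```bash
python3 - <<'E'
from h import *
print(px("side",[[.182,.5975,.199],[.5338,-.102,.0718],[.6304,-.0836,.0696],[.6304,-.0836,.0886]]))
a=cv2.imread("pics/side0.png")[40:110,150:220]
b=get_image("side")[170:240,290:360]
o=np.hstack([cv2.resize(a,(400,400),interpolation=0),cv2.resize(b,(400,400),interpolation=0)]);cv2.imwrite("pics/cmp.png",o)
E
```

```text
[[192.23332729 100.37207364]
 [284.21138495 220.59973884]
 [319.07462937 218.04389528]
 [319.4813094  212.08853872]]
```

View pics/cmp.png

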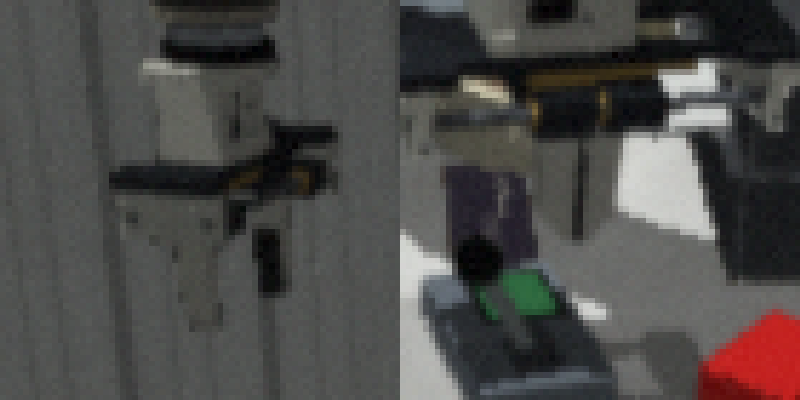

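>>> apply_moves(motion=[{"x":0,"y":0,"z":5,"yaw":0,"hand":-1},{"x":0,"y":0,"z":6,"yaw":0,"hand":-1},{"x":-6,"y":-4,"z":6,"yaw":0,"hand":-1},{"x":-10,"y":-9,"z":6,"yaw":0,"hand":-1},{"x":-10,"y":-9,"z":4,"yaw":0,"hand":-1},{"x":-10,"y":-9,"z":-1,"yaw":0,"hand":-1},{"x":-10,"y":-9,"z":-5.2,"yaw":0,"hand":-1},{"x":-10,"y":-9,"z":-5.2,"yaw":0,"hand":-1}])

```text
clock: 6.58
position: [0.5276, -0.173, 0.0152]
ee_rot: [-1.995, -2.421, 0.004]
force: [-0.1, 0.3, 1.0]
width: 0.005
gripper_force: 0.0
```

```bash
python3 - <<'E'
from h import *
a=get_image("side")[180:280,230:350]
s=observe();print(s["position"],s["force"],px("side",s["position"]))
cv2.imwrite("pics/tt.png",cv2.resize(a,(720,600),interpolation=2))
E
```

```text
[ 0.52915495 -0.17361836  0.01715849] [-0.01945225 -1.06244635  0.54912824] [[282.58231643 252.439124  ]]
```

View pics/tt.png

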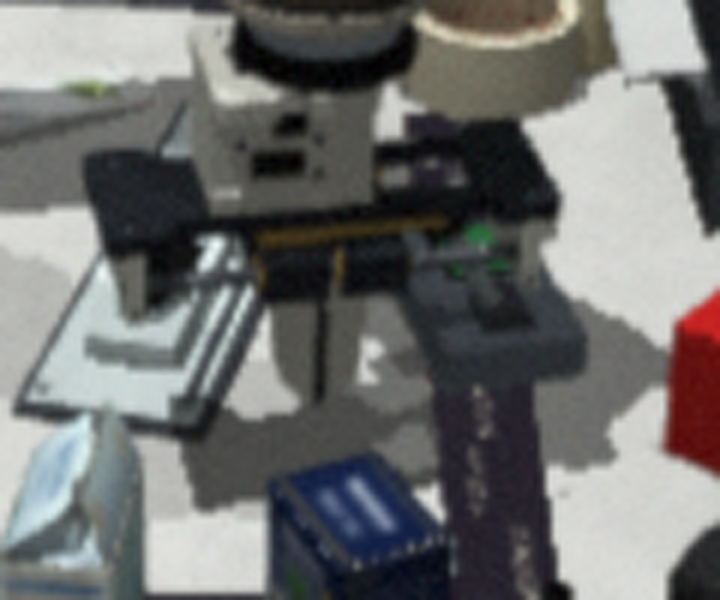

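>>> apply_moves(motion=[{"x":0,"y":-1.5,"z":0,"yaw":0,"hand":-1},{"x":0,"y":-1.5,"z":-0.6,"yaw":0,"hand":-1},{"x":0,"y":-1.5,"z":-1.1,"yaw":0,"hand":-1},{"x":0,"y":-1.5,"z":-1.5,"yaw":0,"hand":-1},{"x":0,"y":-1.5,"z":-1.5,"yaw":0,"hand":-1}])

```text
clock: 7.25
position: [0.53, -0.1882, 0.0023]
ee_rot: [-1.996, -2.425, 0.0]
force: [-1.0, -0.4, -0.1]
width: 0.003
gripper_force: 0.0
```

```bash
python3 - <<'E'
from h import *
a=get_image("side")[180:280,230:350]
s=observe();print(s["position"],s["force"],px("side",s["position"]))
cv2.imwrite("pics/tt2.png",cv2.resize(a,(720,600),interpolation=2))
E
```

```text
[ 0.53010424 -0.1883717   0.00249302] [ 0.5478365   0.17474878 -0.33554753] [[282.93902507 260.30008649]]
```

View pics/tt2.png

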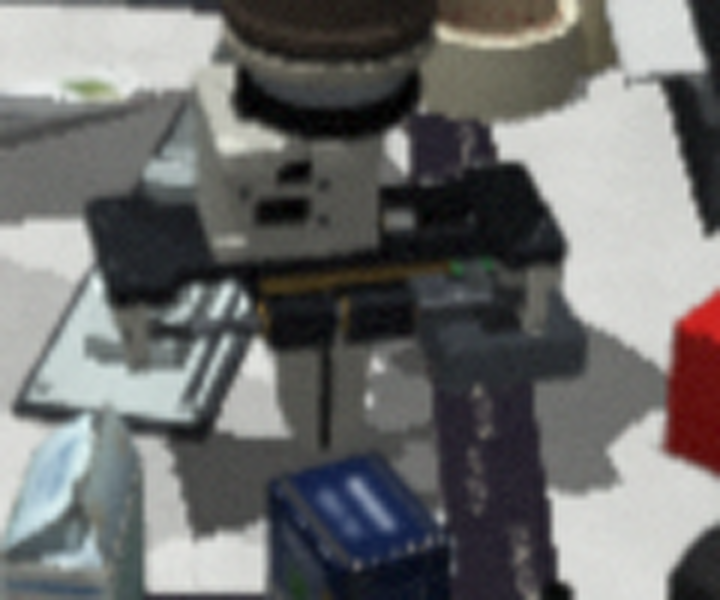

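>>> apply_moves(motion=[{"x":0,"y":0,"z":-0.3,"yaw":0,"hand":-1},{"x":0,"y":0,"z":-0.5,"yaw":0,"hand":-1},{"x":0,"y":0,"z":-0.5,"yaw":0,"hand":-1}])

```text
clock: 7.68
position: [0.5301, -0.1886, -0.0025]
ee_rot: [-1.997, -2.425, 0.0]
force: [0.7, 0.6, -0.1]
width: 0.004
gripper_force: 0.0
```

```bash
python3 - <<'E'
from h import *
s=observe();print(s["position"],s["force"])
print(at("side",284,255,.0),at("side",284,255,.0023))
E
```

```text
[ 0.53007081 -0.18858063 -0.00253715] [ 0.7365055   0.62240515 -0.08604441]
[ 0.53345341 -0.16123587  0.        ] [ 0.53334871 -0.16443046  0.0023    ]
```

>>> apply_moves(motion=[{"x":0,"y":0,"z":-0.4,"yaw":0,"hand":-1},{"x":0,"y":0,"z":-0.8,"yaw":0,"hand":-1},{"x":0,"y":0,"z":-0.8,"yaw":0,"hand":-1}])

```text
clock: 8.05
position: [0.5299, -0.1886, -0.0108]
ee_rot: [-1.997, -2.424, 0.0]
force: [-0.1, -0.3, -0.1]
width: 0.005
gripper_force: 0.0
```

```bash
python3 - <<'E'
from h import *
s=observe();print(s["position"],s["force"])
E
```

```text
[ 0.52988067 -0.18855316 -0.01078578] [-0.1122393  -0.30065159 -0.12179416]
```

>>> apply_moves(motion=[{"x":0,"y":0,"z":-0.3,"yaw":0,"hand":-1},{"x":0,"y":0,"z":-0.6,"yaw":0,"hand":-1},{"x":0,"y":0,"z":-0.6,"yaw":0,"hand":-1}])

```text
clock: 8.43
position: [0.53, -0.1886, -0.0166]
ee_rot: [-1.997, -2.425, 0.0]
force: [0.6, 0.6, -0.7]
width: 0.007
gripper_force: 0.0
```

```bash
python3 - <<'E'
from h import *
a=get_image("side")[180:280,230:350]
s=observe();print(s["position"],s["force"],px("side",s["position"]))
cv2.imwrite("pics/tt3.png",cv2.resize(a,(720,600),interpolation=2))
E
```

```text
[ 0.53013095 -0.18862153 -0.01647466] [-0.6335929  -0.26508441 -0.22149963] [[282.82337046 266.17053682]]
```

View pics/tt3.png

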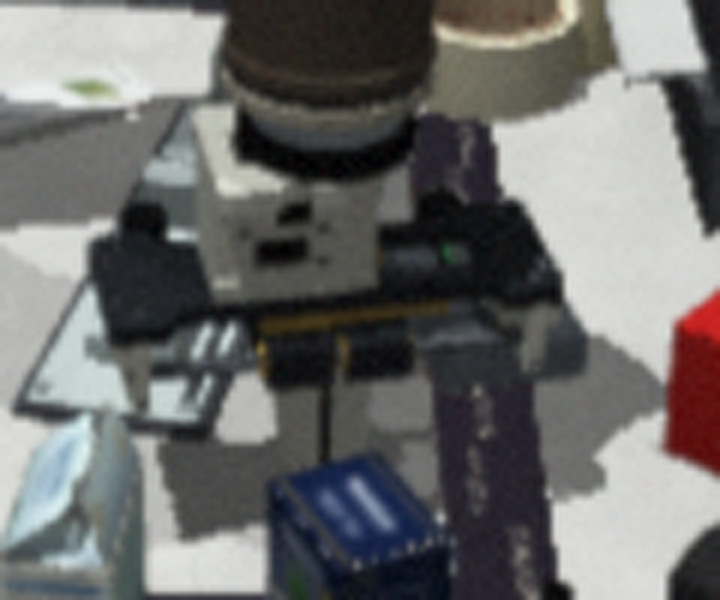

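>>> apply_moves(motion=[{"x":0,"y":0,"z":-0.3,"yaw":0,"hand":-1},{"x":0,"y":0,"z":-0.5,"yaw":0,"hand":-1},{"x":0,"y":0,"z":-0.5,"yaw":0,"hand":-1}])

```text
clock: 8.85
position: [0.53, -0.1886, -0.0216]
ee_rot: [-1.997, -2.425, 0.0]
force: [-0.2, -0.4, -0.5]
width: 0.001
gripper_force: 0.0
```

>>> apply_moves(motion=[{"x":0,"y":0,"z":-0.2,"yaw":0,"hand":-1},{"x":0,"y":0,"z":-0.4,"yaw":0,"hand":-1},{"x":0,"y":0,"z":-0.4,"yaw":0,"hand":-1}])

```text
clock: 9.22
position: [0.53, -0.1886, -0.0255]
ee_rot: [-1.997, -2.425, 0.0]
force: [-0.5, 0.8, 0.2]
width: 0.005
gripper_force: 0.0
```

>>> apply_moves(motion=[{"x":0,"y":0,"z":-0.2,"yaw":0,"hand":-1},{"x":0,"y":0,"z":-0.3,"yaw":0,"hand":-1},{"x":0,"y":0,"z":-0.3,"yaw":0,"hand":-1}])

```text
clock: 9.6
position: [0.5304, -0.1887, -0.0269]
ee_rot: [1.998, 2.424, 0.002]
force: [-5.6, 3.0, 22.5]
width: 0.009
gripper_force: 11.2
```

```bash
python3 - <<'E'
from h import *
s=observe();print(s["position"],s["force"],s["joints"],s["joint_efforts"],s["width"])
a=get_image("side")[180:280,230:350]; b=get_image("top")[190:330,260:420]
cv2.imwrite("pics/tt4.png",np.hstack([cv2.resize(a,(400,333),interpolation=2),cv2.resize(b,(400,350),interpolation=2)[:333]]))
E
```

```text
[ 0.53041926 -0.18873432 -0.02686028] [-5.64445593  3.04400508 22.54031018] [-0.07654699  0.66120365  0.46624063  1.96445971 -0.49151447  0.6274943
  0.90264561] [ 4.11819220e-01 -5.53346908e+01  8.02534908e+00 -1.74569696e+01
 -3.71233625e-01 -2.15891853e+00  6.39958438e-03] 0.008839692452024662
```

View pics/tt4.png

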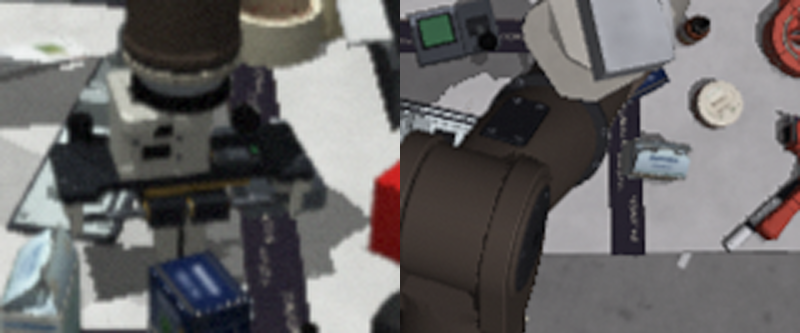

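Contact with the table came at reported z = -0.026, so the real fingertips sit 26 mm above the reported TCP (this fits the pictures too). I'll correct for that and redo the switch.

>>> apply_moves(motion=[{"x":0,"y":0,"z":5,"yaw":0,"hand":-1},{"x":0,"y":0,"z":11,"yaw":0,"hand":-1},{"x":0,"y":4,"z":13,"yaw":0,"hand":-1},{"x":0,"y":8.6,"z":13,"yaw":0,"hand":-1},{"x":0,"y":8.6,"z":12,"yaw":0,"hand":-1},{"x":0,"y":8.6,"z":7,"yaw":0,"hand":-1},{"x":0,"y":8.6,"z":7,"yaw":0,"hand":-1},{"x":0,"y":8.6,"z":7,"yaw":0,"hand":-1}])

```text
clock: 10.7
position: [0.5304, -0.1038, 0.0424]
ee_rot: [1.999, 2.423, -0.001]
force: [0.5, -0.2, 0.5]
width: 0.004
gripper_force: 0.0
```

>>> apply_moves(motion=[{"x":2,"y":0.4,"z":0,"yaw":0,"hand":-1},{"x":4,"y":0.8,"z":0,"yaw":0,"hand":-1},{"x":5.5,"y":1,"z":0,"yaw":0,"hand":-1},{"x":7,"y":1.3,"z":0,"yaw":0,"hand":-1},{"x":8,"y":1.5,"z":0,"yaw":0,"hand":-1},{"x":8.5,"y":1.6,"z":0,"yaw":0,"hand":-1},{"x":8.5,"y":1.6,"z":0,"yaw":0,"hand":-1}])

```text
clock: 11.58
position: [0.6153, -0.0866, 0.0415]
ee_rot: [1.997, 2.425, -0.0]
force: [0.4, -0.6, 0.4]
width: 0.004
gripper_force: 0.0
```

>>> apply_moves(motion=[{"x":0.3,"y":0,"z":0,"yaw":0,"hand":-1},{"x":0.5,"y":0.1,"z":0,"yaw":0,"hand":-1},{"x":0.5,"y":0.1,"z":0,"yaw":0,"hand":-1}])

```text
clock: 11.95
position: [0.6203, -0.0857, 0.0417]
ee_rot: [1.997, 2.425, 0.0]
force: [-0.4, 0.3, 0.2]
width: 0.008
gripper_force: 0.1
```

```bash
cat >> h.py <<'E'
def find(n,c,k=2,img=True):
    if img: get_image(c)
    o=[]
    for r in silhouettes(n,c)[:k]:
        ys,xs=np.nonzero(r["mask"]); o.append((round(r["p"],2),np.round(r["rect"],0).tolist(),round(xs.mean(),1),round(ys.mean(),1),len(xs)))
    return o
E
python3 - <<'E'
from h import *
print(find("switch_tip","side",3),find("switch","side",3,False))
im=get_image("side")[200:232,292:342].max(2)
for r in im[::2]: print("".join("#" if v<25 else "+" if v<60 else "-" if v<110 else "." for v in r))
E
```

```text
[] [(0.56, [318.0, 210.0, 330.0, 228.0], np.float64(323.4), np.float64(217.1), 57), (0.18, [244.0, 210.0, 272.0, 244.0], np.float64(257.7), np.float64(222.9), 589)]
++++++---+++++-+++##########+++########+..........
------++++++++--++#########+-++++---..............
-------++++++++--++++-----------..................
------+++++++++----------++-----..................
-------+++++++-++--------++-----++---.............
.--..--+++++---++-------++------+####+-...........
..-..--++++++--++-------++-----+######+------.....
......--+++++--++-------++-----+#####+--.---------
.......-+++---.--+------++-----+###++-------------
........-++-------------++------------...---------
..-......-+------.------++--------..------------.-
..--......-+-------------++-----..-.-..-.--------.
..----++----+------------------......--..---..---.
..--+++++++++++++++++++++--++---...-.---..-.------
....-+++++++++++++#++#+---+++++---.---------------
....-++++++++++++++###++++++++++------------------
```

>>> apply_moves(motion=[{"x":0.3,"y":0.05,"z":0,"yaw":0,"hand":-1},{"x":0.5,"y":0.1,"z":0,"yaw":0,"hand":-1},{"x":0.5,"y":0.1,"z":0,"yaw":0,"hand":-1}])

```text
clock: 12.52
position: [0.622, -0.0853, 0.0413]
ee_rot: [-1.996, -2.42, 0.005]
force: [-11.0, -0.6, 8.3]
width: 0.005
gripper_force: 6.3
```

```bash
python3 - <<'E'
from h import *
s=observe();print(s["position"],s["force"])
im=get_image("side")[208:222,312:342].max(2)
for r in im: print("".join("#" if v<25 else "+" if v<60 else "-" if v<110 else "." for v in r))
E
```

```text
[ 0.62198486 -0.08533597  0.04131701] [-11.03650948  -0.59756503   8.27305986]
-----++----------.............
-----++------++++-............
-----++-----+####+--..........
-----++-----+#####+-----......
-----++-----+#####+-.-----....
-----++-----+#####+--------...
-----++-----+#####+--.--------
-----++-----+####+------------
-----++-----+###+-------.---.-
-----++----+++----------------
-----++---------------.-------
----++---------.--------------
----+++--------...----.----.--
----++-------------...----.---
```

>>> apply_moves(motion=[{"x":-3,"y":0,"z":0,"yaw":0,"hand":-1},{"x":-4,"y":0,"z":6,"yaw":0,"hand":0},{"x":-5,"y":0,"z":13,"yaw":0,"hand":1},{"x":-19,"y":-23,"z":13,"yaw":-20.7,"hand":1},{"x":-19,"y":-23,"z":13,"yaw":-20.7,"hand":1},{"x":-19,"y":-23,"z":13,"yaw":-20.7,"hand":1},{"x":-19,"y":-23,"z":13,"yaw":-20.7,"hand":1},{"x":-19,"y":-23,"z":13,"yaw":-20.7,"hand":1},{"x":-19,"y":-23,"z":13,"yaw":-20.7,"hand":1},{"x":-19,"y":-23,"z":13,"yaw":-20.7,"hand":1}])

```text
clock: 13.82
position: [0.4362, -0.3135, 0.1715]
ee_rot: [-2.399, -2.028, -0.001]
force: [0.2, -0.1, -0.7]
width: 0.934
gripper_force: 0.0
```

```bash
python3 - <<'E'
from h import *
s=observe();print(s["position"])
for n in("tall_carton","short_carton","switch_tip","cream_pot"): print(n,find(n,"side",2),find(n,"top",2))
im=get_image("side")[208:222,312:342].max(2)
for r in im: print("".join("#" if v<25 else "+" if v<60 else "-" if v<110 else "." for v in r))
cv2.imwrite("pics/t5.png",cv2.resize(get_image("side")[190:350,200:360],(560,560),interpolation=2))
E
```

```text
[ 0.43623533 -0.3134858   0.17152409]
tall_carton [(0.98, [228.0, 248.0, 256.0, 305.0], np.float64(241.7), np.float64(276.8), 1163)] [(0.75, [344.0, 219.0, 370.0, 234.0], np.float64(355.8), np.float64(224.1), 157), (0.22, [256.0, 238.0, 300.0, 257.0], np.float64(279.0), np.float64(246.1), 514)]
short_carton [(0.88, [343.0, 226.0, 372.0, 266.0], np.float64(355.1), np.float64(242.9), 868), (0.77, [273.0, 257.0, 310.0, 301.0], np.float64(289.1), np.float64(276.4), 1066)] [(0.69, [296.0, 154.0, 325.0, 182.0], np.float64(310.2), np.float64(168.4), 369)]
switch_tip [(0.56, [316.0, 208.0, 330.0, 228.0], np.float64(322.9), np.float64(217.5), 148), (0.4, [267.0, 317.0, 298.0, 352.0], np.float64(282.4), np.float64(332.3), 846)] [(0.48, [346.0, 216.0, 367.0, 231.0], np.float64(356.3), np.float64(223.6), 154)]
cream_pot [(0.7, [266.0, 318.0, 298.0, 352.0], np.float64(282.0), np.float64(332.6), 884)] []
-.............................
-...........-+++-.............
-..........-+#+##-............
+-........-+###+#+-...........
+-........-##+####-...........
+-........-#######-...........
+-........-#######-...........
-.........-+#####+............
...........+++++-.............
---........-+-................
----.......--.................
----.......-..................
-----.....-...................
------...--...................
```

>>> apply_moves(motion=[{"x":0,"y":0,"z":-5,"yaw":0,"hand":1},{"x":0,"y":0,"z":-10,"yaw":0,"hand":1},{"x":0,"y":0,"z":-14.4,"yaw":0,"hand":1},{"x":0,"y":0,"z":-14.4,"yaw":0,"hand":1},{"x":0,"y":0,"z":-14.4,"yaw":0,"hand":0.2},{"x":0,"y":0,"z":-14.4,"yaw":0,"hand":-0.3},{"x":0,"y":0,"z":-14.4,"yaw":0,"hand":-0.3},{"x":0,"y":0,"z":-14.4,"yaw":0,"hand":-0.3},{"x":0,"y":0,"z":-14.4,"yaw":0,"hand":-0.3}], newtons=15)

```text
clock: 15.85
position: [0.4353, -0.3146, 0.0279]
ee_rot: [2.4, 2.027, 0.0]
force: [-0.7, -1.2, 2.0]
width: 0.533
gripper_force: 14.7
```

>>> apply_moves(motion=[{"x":0,"y":0,"z":3,"yaw":0,"hand":-0.3},{"x":0,"y":0,"z":7,"yaw":0,"hand":-0.3},{"x":0,"y":0,"z":12,"yaw":0,"hand":-0.3},{"x":1,"y":5,"z":12,"yaw":-1,"hand":-0.3},{"x":1.5,"y":11,"z":12,"yaw":-2.8,"hand":-0.3},{"x":2.5,"y":17,"z":12,"yaw":-2.8,"hand":-0.3},{"x":3.3,"y":23,"z":12,"yaw":-2.8,"hand":-0.3},{"x":4,"y":29,"z":12,"yaw":-2.8,"hand":-0.3},{"x":5,"y":35,"z":12,"yaw":-2.8,"hand":-0.3},{"x":5.3,"y":38.9,"z":12,"yaw":-2.8,"hand":-0.3}])

```text
clock: 17.1
position: [0.4882, 0.0777, 0.1476]
ee_rot: [-2.446, -1.971, -0.001]
force: [0.8, -0.6, -0.1]
width: 0.533
gripper_force: 14.7
```

```bash
python3 - <<'E'
from h import *
s=observe();print(s["position"],s["force"],s["width"],s["gripper_force"])
cv2.imwrite("pics/t6.png",np.hstack([cv2.resize(get_image("side")[130:270,200:340],(400,400),interpolation=2),cv2.resize(get_image("top")[180:320,200:340],(400,400),interpolation=2)]))
for n in("gauge","fixed_jaw","tall_carton","slide_knob"): print(n,find(n,"side",2))
E
```

```text
[0.48824314 0.07771476 0.14758812] [ 0.77226544 -0.62420953 -0.06683648] 0.5331868942165842 14.729414284229279
gauge [(0.71, [232.0, 185.0, 286.0, 254.0], np.float64(260.8), np.float64(222.8), 1971)]
fixed_jaw []
tall_carton [(0.66, [257.0, 139.0, 280.0, 184.0], np.float64(267.6), np.float64(162.5), 633), (0.46, [244.0, 210.0, 272.0, 243.0], np.float64(257.4), np.float64(223.0), 583)]
slide_knob [(0.8, [245.0, 209.0, 273.0, 244.0], np.float64(257.7), np.float64(222.6), 565)]
```

View pics/t6.png

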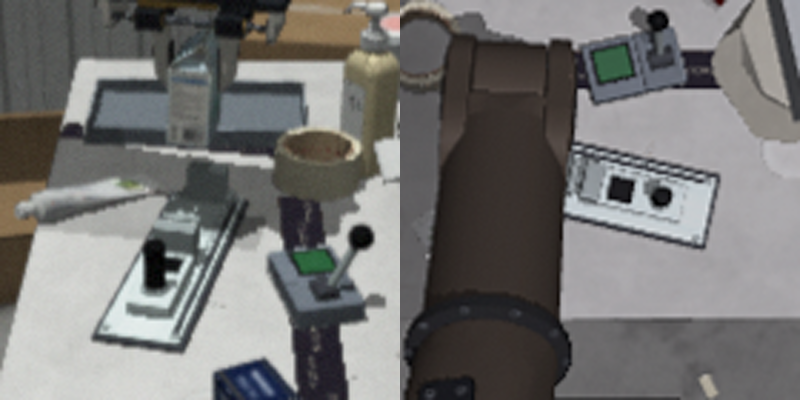

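The side view shows the carton held upright above the bed and the toggle leaning to +x (on). Setting it down.

>>> apply_moves(motion=[{"x":0,"y":0,"z":0,"yaw":0,"hand":-0.3},{"x":0,"y":0,"z":-5,"yaw":0,"hand":-0.3},{"x":0,"y":0,"z":-9,"yaw":0,"hand":-0.3},{"x":0,"y":0,"z":-10.4,"yaw":0,"hand":-0.3},{"x":0,"y":0,"z":-10.9,"yaw":0,"hand":-0.3},{"x":0,"y":0,"z":-10.9,"yaw":0,"hand":-0.3},{"x":0,"y":0,"z":-10.9,"yaw":0,"hand":0.5},{"x":0,"y":0,"z":-10.9,"yaw":0,"hand":0.5},{"x":0,"y":0,"z":-10.9,"yaw":0,"hand":0.5}])

```text
clock: 18.73
position: [0.4885, 0.0745, 0.0391]
ee_rot: [2.449, 1.967, 0.001]
force: [-0.3, -0.3, -0.9]
width: 0.743
gripper_force: 0.0
```

>>> apply_moves(motion=[{"x":0,"y":0,"z":3,"yaw":0,"hand":0.5},{"x":0,"y":0,"z":8,"yaw":0,"hand":0.5},{"x":0,"y":0,"z":10,"yaw":0,"hand":0.5},{"x":-1.3,"y":-6,"z":10,"yaw":0,"hand":0},{"x":-2.6,"y":-12,"z":10,"yaw":0,"hand":0},{"x":-3.8,"y":-15.7,"z":10,"yaw":0,"hand":0},{"x":-3.8,"y":-15.7,"z":10,"yaw":0,"hand":0}])

```text
clock: 19.6
position: [0.4492, -0.0856, 0.1391]
ee_rot: [2.455, 1.96, 0.001]
force: [0.2, 0.5, 0.9]
width: 0.504
gripper_force: 0.0
```

```bash
python3 - <<'E'
from h import *
s=observe();print(s["position"],s["force"],s["width"])
for n in("tall_carton","slide_knob","switch_tip"): print(n,find(n,"side",2))
# expected carton pixel box on bed at local y .012
c,s_=np.cos(np.radians(-12.8)),np.sin(np.radians(-12.8))
P=[[.4857+c*a-s_*(b+.012),.0627+s_*a+c*(b+.012),z] for a in(-.024,.024) for b in(-.036,.036) for z in(.01,.094,.124)]
q=px("side",P);print(q.min(0),q.max(0))
E
```

```text
[ 0.44916709 -0.08558598  0.13907942] [0.15841421 0.45133398 0.85543254] 0.5036336256398525
tall_carton [(0.68, [257.0, 174.0, 279.0, 218.0], np.float64(269.0), np.float64(193.9), 478), (0.23, [246.0, 205.0, 268.0, 240.0], np.float64(257.8), np.float64(222.5), 647)]
slide_knob [(0.74, [245.0, 208.0, 272.0, 242.0], np.float64(257.7), np.float64(222.3), 585)]
switch_tip [(0.5, [314.0, 214.0, 333.0, 230.0], np.float64(323.3), np.float64(217.7), 104)]
[257.49494435 169.48573199] [278.63715171 214.70900367]
```

>>> apply_moves(motion=[{"x":0,"y":0,"z":-4,"yaw":0,"hand":0.1},{"x":0,"y":0,"z":-9,"yaw":0,"hand":0.1},{"x":0,"y":0,"z":-12,"yaw":0,"hand":0.1},{"x":0,"y":0,"z":-13.1,"yaw":0,"hand":0.1},{"x":0,"y":0,"z":-13.1,"yaw":0,"hand":0.1},{"x":0,"y":0,"z":-13.1,"yaw":0,"hand":-0.7},{"x":0,"y":0,"z":-13.1,"yaw":0,"hand":-0.7},{"x":0,"y":0,"z":-13.1,"yaw":0,"hand":-0.7},{"x":0,"y":0,"z":-13.1,"yaw":0,"hand":-0.7}], newtons=30)

```text
clock: 21.02
position: [0.4496, -0.0823, 0.008]
ee_rot: [-2.448, -1.967, -0.0]
force: [-4.5, 1.2, 8.2]
width: 0.235
gripper_force: 30.0
```

>>> apply_moves(motion=[{"x":0,"y":0,"z":0.1,"yaw":0,"hand":-0.7},{"x":0.11,"y":0.49,"z":0.1,"yaw":0,"hand":-0.7},{"x":0.22,"y":0.98,"z":0.1,"yaw":0,"hand":-0.7},{"x":0.33,"y":1.46,"z":0.1,"yaw":0,"hand":-0.7},{"x":0.44,"y":1.95,"z":0.1,"yaw":0,"hand":-0.7},{"x":0.55,"y":2.44,"z":0.1,"yaw":0,"hand":-0.7},{"x":0.55,"y":2.44,"z":0.1,"yaw":0,"hand":-0.7}])

```text
clock: 21.9
position: [0.4556, -0.0571, 0.0083]
ee_rot: [-2.447, -1.968, 0.0]
force: [1.8, 0.9, -25.6]
width: 0.235
gripper_force: 30.0
```

>>> apply_moves(motion=[{"x":0.04,"y":0.2,"z":0,"yaw":0,"hand":-0.7},{"x":0.09,"y":0.39,"z":0,"yaw":0,"hand":-0.7},{"x":0.09,"y":0.39,"z":0,"yaw":0,"hand":-0.7}])

```text
clock: 22.28
position: [0.4562, -0.0542, 0.0083]
ee_rot: [-2.449, -1.967, 0.001]
force: [1.2, -2.0, -25.9]
width: 0.234
gripper_force: 30.0
```

>>> apply_moves(motion=[{"x":0.02,"y":0.1,"z":-0.07,"yaw":0,"hand":-0.7},{"x":0.04,"y":0.2,"z":-0.07,"yaw":0,"hand":-0.7},{"x":0.04,"y":0.2,"z":-0.07,"yaw":0,"hand":-0.7}])

```text
clock: 22.65
position: [0.4568, -0.0522, 0.0082]
ee_rot: [-2.449, -1.967, -0.0]
force: [-4.5, -2.3, -6.6]
width: 0.235
gripper_force: 30.0
```

```bash
python3 - <<'E'
from h import *
F=[]
for i in range(6):
    get_image("side"); s=observe(); F.append(s["force"])
print(s["position"],np.mean(F,0),np.std(F,0))
print(find("tall_carton","side",2),find("anvil","side",2),find("plunger","side",2))
E
```

```text
[ 0.45678006 -0.05215227  0.0081413 ] [-4.71988534 -1.75174247 -5.05595366] [0.36188727 0.36302725 0.43079489]
[(0.52, [264.0, 173.0, 280.0, 213.0], np.float64(272.4), np.float64(186.0), 228)] [(0.42, [249.0, 209.0, 271.0, 233.0], np.float64(258.4), np.float64(222.5), 343)] [(0.3, [267.0, 316.0, 298.0, 350.0], np.float64(282.5), np.float64(332.2), 843)]
```

>>> apply_moves(motion=[{"x":0,"y":0.1,"z":0,"yaw":0,"hand":-0.7},{"x":0,"y":0.2,"z":0,"yaw":0,"hand":-0.7},{"x":0,"y":0.2,"z":0,"yaw":0,"hand":-0.7}])

```text
clock: 23.62
position: [0.4572, -0.0504, 0.0081]
ee_rot: [2.449, 1.967, 0.001]
force: [-3.4, -2.9, -5.0]
width: 0.233
gripper_force: 30.0
```

```bash
cat > f.py <<'E'
from h import *
F=[]
for i in range(4):
    get_image("side"); s=observe(); F.append(s["force"])
m=np.mean(F,0); d=np.array([.2216,.9751]); print(s["position"].round(4) if hasattr(s["position"],"round") else s["position"],m.round(2),"Fy_gauge",(m[:2]@d).round(2),"Fx",(m[0]*d[1]-m[1]*d[0]).round(2),s["width"],s["clock"])
E
python3 f.py
```

```text
[ 0.4572 -0.0504  0.0081] [-4.22 -2.83 -3.56] Fy_gauge -3.7 Fx -3.49 0.23615150341103397 23.825
```

>>> apply_moves(motion=[{"x":0.04,"y":0.1,"z":0,"yaw":0,"hand":-0.7},{"x":0.04,"y":0.2,"z":0,"yaw":0,"hand":-0.7},{"x":0.04,"y":0.2,"z":0,"yaw":0,"hand":-0.7}])

```text
clock: 24.2
position: [0.4576, -0.0488, 0.0081]
ee_rot: [2.449, 1.966, 0.0]
force: [-4.6, -4.8, -4.5]
width: 0.233
gripper_force: 30.0
```

```bash
python3 f.py
```

```text
[ 0.4576 -0.0488  0.0081] [-4.7  -4.6  -2.76] Fy_gauge -5.53 Fx -3.56 0.22951486694729187 24.4
```

>>> apply_moves(motion=[{"x":0.04,"y":0.1,"z":0,"yaw":0,"hand":-0.7},{"x":0.04,"y":0.2,"z":0,"yaw":0,"hand":-0.7},{"x":0.04,"y":0.2,"z":0,"yaw":0,"hand":-0.7}])

```text
clock: 24.78
position: [0.4579, -0.0473, 0.0081]
ee_rot: [2.449, 1.966, -0.0]
force: [-4.6, -6.9, -3.9]
width: 0.233
gripper_force: 30.0
```

```bash
python3 f.py
```

```text
[ 0.458  -0.0473  0.0081] [-4.85 -6.42 -3.39] Fy_gauge -7.33 Fx -3.31 0.23358691526159092 24.975
```

>>> apply_moves(motion=[{"x":0.01,"y":0.05,"z":0,"yaw":0,"hand":-0.7},{"x":0.01,"y":0.05,"z":0,"yaw":0,"hand":-0.7},{"x":0.01,"y":0.05,"z":0,"yaw":0,"hand":-0.7},{"x":0.01,"y":0.05,"z":0,"yaw":0,"hand":-0.7},{"x":0.01,"y":0.05,"z":0,"yaw":0,"hand":-0.7},{"x":0.01,"y":0.05,"z":0,"yaw":0,"hand":-0.7},{"x":0.01,"y":0.05,"z":0,"yaw":0,"hand":-0.7},{"x":0.01,"y":0.05,"z":0,"yaw":0,"hand":-0.7},{"x":0.01,"y":0.05,"z":0,"yaw":0,"hand":-0.7},{"x":0.01,"y":0.05,"z":0,"yaw":0,"hand":-0.7}])

```text
clock: 26.22
position: [0.458, -0.047, 0.0081]
ee_rot: [2.449, 1.965, -0.0]
force: [-4.3, -7.4, -3.7]
width: 0.231
gripper_force: 30.0
```

```bash
python3 f.py; python3 - <<'E'
from h import *
print(find("tall_carton","side",2),find("short_carton","side",2))
cv2.imwrite("pics/t7.png",cv2.resize(get_image("side")[150:270,210:310],(500,600),interpolation=2))
E
```

```text
[ 0.458  -0.0471  0.0081] [-4.76 -7.1  -3.49] Fy_gauge -7.97 Fx -3.07 0.23678863709446513 26.425
[(0.69, [264.0, 171.0, 280.0, 215.0], np.float64(272.7), np.float64(185.8), 241), (0.57, [249.0, 208.0, 270.0, 234.0], np.float64(258.8), np.float64(222.2), 331)] [(0.78, [341.0, 224.0, 371.0, 264.0], np.float64(355.3), np.float64(243.3), 893), (0.68, [272.0, 256.0, 308.0, 298.0], np.float64(288.8), np.float64(276.4), 1030)]
```

View pics/t7.png

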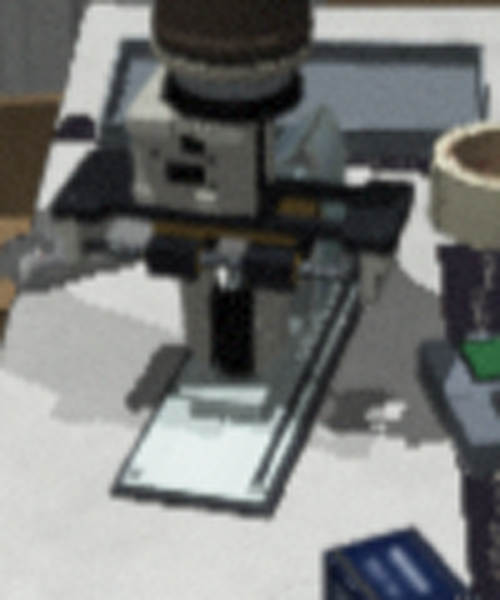

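>>> apply_moves(motion=[{"x":-0.2,"y":-0.9,"z":0,"yaw":0,"hand":-0.7},{"x":-0.44,"y":-1.95,"z":0,"yaw":0,"hand":-0.7},{"x":-0.66,"y":-2.93,"z":0,"yaw":0,"hand":-0.7},{"x":-0.89,"y":-3.9,"z":0,"yaw":0,"hand":-0.7},{"x":-1.11,"y":-4.88,"z":0,"yaw":0,"hand":-0.7},{"x":-1.11,"y":-4.88,"z":0,"yaw":0,"hand":-0.7},{"x":-1.11,"y":-4.88,"z":0,"yaw":0,"hand":0.2},{"x":-1.11,"y":-4.88,"z":0,"yaw":0,"hand":0.2},{"x":-1.11,"y":-4.88,"z":4,"yaw":0,"hand":0.5},{"x":-1.11,"y":-4.88,"z":13,"yaw":0,"hand":0.5}])

```text
clock: 27.92
position: [0.4466, -0.0945, 0.111]
ee_rot: [-2.449, -1.967, 0.004]
force: [1.9, 1.3, -1.0]
width: 0.617
gripper_force: 0.0
```

```bash
python3 - <<'E'
from h import *
s=observe();print(s["position"],s["width"])
print(find("slide_knob","side",1),find("tall_carton","side",2))
for l in(.024,.027):
  c,s_=np.cos(np.radians(-12.8)),np.sin(np.radians(-12.8))
  P=[[.4857+c*a-s_*(b+l),.0627+s_*a+c*(b+l),z] for a in(-.024,.024) for b in(-.036,.036) for z in(.01,.094,.124)]
  q=px("side",P);print(q.min(0),q.max(0))
E
```

```text
[ 0.44656069 -0.0944913   0.11099882] 0.6165873225029993
[(0.61, [244.0, 208.0, 270.0, 245.0], np.float64(256.6), np.float64(225.2), 634)] [(0.6, [260.0, 180.0, 284.0, 215.0], np.float64(270.1), np.float64(197.1), 391)]
[258.52360835 167.91928458] [279.46575932 212.78404371]
[258.77825078 167.53134274] [279.67095787 212.30735814]
```

>>> apply_moves(motion=[{"x":0,"y":0,"z":0,"yaw":0,"hand":0.6},{"x":1.5,"y":6,"z":0,"yaw":0,"hand":0.6},{"x":3,"y":12,"z":0,"yaw":0,"hand":0.6},{"x":4.4,"y":18.2,"z":0,"yaw":0,"hand":0.6},{"x":4.4,"y":18.2,"z":0,"yaw":0,"hand":0.6},{"x":4.4,"y":18.2,"z":-5,"yaw":0,"hand":0.6},{"x":4.4,"y":18.2,"z":-9.9,"yaw":0,"hand":0.6},{"x":4.4,"y":18.2,"z":-9.9,"yaw":0,"hand":0.6},{"x":4.4,"y":18.2,"z":-9.9,"yaw":0,"hand":-0.3},{"x":4.4,"y":18.2,"z":-9.9,"yaw":0,"hand":-0.3}], newtons=15)

```text
clock: 29.38
position: [0.492, 0.0873, 0.013]
ee_rot: [2.449, 1.966, 0.004]
force: [0.3, 0.4, -0.0]
width: 0.628
gripper_force: 0.0
```

>>> apply_moves(motion=[{"x":0,"y":0,"z":0,"yaw":0,"hand":-0.3},{"x":0,"y":0,"z":0,"yaw":0,"hand":-0.3}])

```text
clock: 29.62
position: [0.4917, 0.0877, 0.0127]
ee_rot: [2.449, 1.967, 0.004]
force: [-1.8, 0.2, 9.5]
width: 0.528
gripper_force: 15.0
```

>>> apply_moves(motion=[{"x":0,"y":0,"z":0,"yaw":0,"hand":0.5},{"x":0,"y":0,"z":0,"yaw":0,"hand":0.5},{"x":0,"y":0,"z":1.3,"yaw":0,"hand":0.5},{"x":0,"y":0,"z":2.6,"yaw":0,"hand":0.5},{"x":0,"y":0,"z":2.6,"yaw":0,"hand":0.5},{"x":0,"y":0,"z":2.6,"yaw":0,"hand":-0.3},{"x":0,"y":0,"z":2.6,"yaw":0,"hand":-0.3},{"x":0,"y":0,"z":2.6,"yaw":0,"hand":-0.3},{"x":0,"y":0,"z":2.6,"yaw":0,"hand":-0.3}])

```text
clock: 30.75
position: [0.4906, 0.0873, 0.0372]
ee_rot: [-2.449, -1.967, 0.001]
force: [0.2, -0.3, -0.9]
width: 0.527
gripper_force: 14.9
```

```bash
python3 f.py; python3 -c "
from h import *
print(find('tall_carton','side',2))"
```

```text
[0.4907 0.0873 0.0373] [-0.37  0.07 -0.79] Fy_gauge -0.01 Fx -0.38 0.5256394181317021 30.95
[(0.61, [260.0, 174.0, 280.0, 215.0], np.float64(268.6), np.float64(193.2), 539)]
```

>>> apply_moves(motion=[{"x":0,"y":0,"z":3,"yaw":0,"hand":-0.3},{"x":0,"y":0,"z":7,"yaw":0,"hand":-0.3},{"x":0,"y":0,"z":10,"yaw":0,"hand":-0.3},{"x":-2,"y":5,"z":10,"yaw":3,"hand":-0.3},{"x":-4,"y":10.5,"z":10,"yaw":6,"hand":-0.3},{"x":-6,"y":16,"z":10,"yaw":9,"hand":-0.3},{"x":-8,"y":22,"z":10,"yaw":12,"hand":-0.3},{"x":-9.5,"y":27.9,"z":10,"yaw":12,"hand":-0.3},{"x":-9.5,"y":27.9,"z":10,"yaw":12,"hand":-0.3},{"x":-9.5,"y":27.9,"z":10,"yaw":12,"hand":-0.3}])

```text
clock: 32.3
position: [0.3958, 0.3657, 0.1372]
ee_rot: [2.229, 2.212, -0.001]
force: [0.5, 0.1, -1.4]
width: 0.523
gripper_force: 14.9
```

>>> apply_moves(motion=[{"x":0,"y":0,"z":-5,"yaw":0,"hand":-0.3},{"x":0,"y":0,"z":-9,"yaw":0,"hand":-0.3},{"x":0,"y":0,"z":-10.2,"yaw":0,"hand":-0.3},{"x":0,"y":0,"z":-10.5,"yaw":0,"hand":-0.3},{"x":0,"y":0,"z":-10.5,"yaw":0,"hand":-0.3},{"x":0,"y":0,"z":-10.5,"yaw":0,"hand":-0.3}])

```text
clock: 33.05
position: [0.3965, 0.3669, 0.0336]
ee_rot: [-2.23, -2.212, -0.003]
force: [0.4, -0.3, -0.6]
width: 0.527
gripper_force: 14.9
```

```bash
python3 f.py; python3 - <<'E'
from h import *
print(find("tall_carton","side",1),find("tray","side",1),find("tray","top",1))
s=observe()["position"]; P=[[s[0]+a,s[1]+b,.004] for a in(-.024,.024) for b in (-.036,.036)]
print(px("side",P).round(0).tolist())
E
```

```text
[0.396  0.3667 0.0329] [ 0.43 -0.44 -0.91] Fy_gauge -0.33 Fx 0.51 0.5247100427040218 33.25
[(0.75, [237.0, 139.0, 252.0, 176.0], np.float64(243.7), np.float64(158.2), 427)] [(0.83, [229.0, 156.0, 307.0, 182.0], np.float64(271.4), np.float64(170.1), 1404)] [(0.77, [128.0, 199.0, 185.0, 282.0], np.float64(159.7), np.float64(227.2), 2643)]
[[237.0, 175.0], [238.0, 166.0], [250.0, 175.0], [251.0, 167.0]]
```

>>> apply_moves(motion=[{"x":0,"y":0,"z":0,"yaw":0,"hand":0.4},{"x":0,"y":0,"z":0,"yaw":0,"hand":0.4},{"x":0,"y":0,"z":4,"yaw":0,"hand":0.6},{"x":0,"y":0,"z":10,"yaw":0,"hand":0.6},{"x":1,"y":-5,"z":12,"yaw":0,"hand":0.6},{"x":2,"y":-11,"z":12,"yaw":5,"hand":0.6},{"x":3.3,"y":-17,"z":12,"yaw":10,"hand":0.8},{"x":4.5,"y":-23,"z":12,"yaw":20,"hand":0.8},{"x":5.8,"y":-29,"z":12,"yaw":27,"hand":0.8},{"x":7,"y":-35,"z":12,"yaw":27,"hand":0.8}])

```text
clock: 34.8
position: [0.4661, 0.0144, 0.1528]
ee_rot: [1.649, 2.673, 0.002]
force: [1.0, 0.8, 0.4]
width: 0.899
gripper_force: 0.0
```

```bash
python3 f.py; python3 - <<'E'
from h import *
print("tall",find("tall_carton","side",1),find("tall_carton","top",1))
from scipy.optimize import minimize
get_image("side"); best=min(silhouettes("short_carton","side")[:3],key=lambda r:abs(r["rect"][0]-273)); m=best["mask"]; print(best["rect"])
def hull(q):
    c,s=np.cos(q[2]),np.sin(q[2]);P=[[q[0]+c*a-s*b,q[1]+s*a+c*b,z] for a in(-.026,.026) for b in(-.0335,.0335) for z in(0,.07)]
    im=np.zeros((1680,2240),np.uint8); cv2.fillConvexPoly(im,cv2.convexHull((px("side",P)*4+1.5).round().astype(np.int32)),1); return im.reshape(420,4,560,4).mean((1,3))
f=lambda q:1-np.minimum(hull(q),m).sum()/np.maximum(hull(q),m).sum()
for y0 in(26,-50,60): 
    r=minimize(f,[.5435,-.3025,np.radians(y0)],method="Nelder-Mead",options=dict(initial_simplex=[[.5435,-.3025,np.radians(y0)],[.5485,-.3025,np.radians(y0)],[.5435,-.2975,np.radians(y0)],[.5435,-.3025,np.radians(y0+10)]]))
    print(r.x[:2],np.degrees(r.x[2]),r.fun)
E
```

```text
[0.4659 0.0151 0.1526] [-0.   -1.75 -0.12] Fy_gauge -1.71 Fx 0.39 0.897712585385287 35.0
tall [(0.56, [274.0, 257.0, 308.0, 300.0], np.float64(289.2), np.float64(276.5), 1068)] [(0.62, [137.0, 258.0, 165.0, 275.0], np.float64(151.5), np.float64(265.1), 409)]
[271.5, 255.6, 308.0, 299.5]
[ 0.54156647 -0.29366858] 20.295813779362902 0.0744201385072002
[ 0.54753387 -0.29084563] -56.60669539109427 0.2219798332363777
[ 0.54120891 -0.29559082] 95.06390843307537 0.14284957907555462
```

>>> apply_moves(motion=[{"x":1.5,"y":-6,"z":0,"yaw":-2,"hand":0.9},{"x":3,"y":-12,"z":0,"yaw":-2,"hand":0.9},{"x":4.5,"y":-18,"z":0,"yaw":-2,"hand":0.9},{"x":6,"y":-24,"z":0,"yaw":-2,"hand":0.9},{"x":7.6,"y":-30,"z":0,"yaw":-2,"hand":0.9},{"x":7.6,"y":-31.6,"z":0,"yaw":-2,"hand":0.9},{"x":7.6,"y":-31.6,"z":0,"yaw":-2,"hand":0.9},{"x":7.6,"y":-31.6,"z":-4,"yaw":-2,"hand":0.9}])

```text
clock: 36.3
position: [0.5443, -0.2983, 0.1142]
ee_rot: [1.692, 2.641, 0.003]
force: [1.3, 0.3, -1.0]
width: 0.953
gripper_force: 0.0
```

>>> apply_moves(motion=[{"x":0,"y":0,"z":0,"yaw":0,"hand":0.9},{"x":0,"y":0,"z":-5,"yaw":0,"hand":0.9},{"x":0,"y":0,"z":-10,"yaw":0,"hand":0.9},{"x":0,"y":0,"z":-10.9,"yaw":0,"hand":0.9},{"x":0,"y":0,"z":-10.9,"yaw":0,"hand":0.9},{"x":0,"y":0,"z":-10.9,"yaw":0,"hand":-0.1},{"x":0,"y":0,"z":-10.9,"yaw":0,"hand":-0.1},{"x":0,"y":0,"z":-10.9,"yaw":0,"hand":-0.1},{"x":0,"y":0,"z":-10.9,"yaw":0,"hand":-0.1},{"x":0,"y":0,"z":-10.9,"yaw":0,"hand":-0.1}])

```text
clock: 37.55
position: [0.5424, -0.2997, 0.0039]
ee_rot: [1.698, 2.642, 0.001]
force: [0.8, 2.4, 6.2]
width: 0.572
gripper_force: 15.0
```

>>> apply_moves(motion=[{"x":0,"y":0,"z":3,"yaw":0,"hand":-0.1},{"x":0,"y":0,"z":8,"yaw":0,"hand":-0.1},{"x":0,"y":0,"z":12,"yaw":0,"hand":-0.1},{"x":-0.8,"y":5.5,"z":12,"yaw":-8,"hand":-0.1},{"x":-1.6,"y":11,"z":12,"yaw":-16,"hand":-0.1},{"x":-2.4,"y":17,"z":12,"yaw":-24,"hand":-0.1},{"x":-3.2,"y":23,"z":12,"yaw":-32,"hand":-0.1},{"x":-4,"y":29,"z":12,"yaw":-37.3,"hand":-0.1},{"x":-4.9,"y":34.5,"z":12,"yaw":-37.3,"hand":-0.1},{"x":-5.3,"y":37.7,"z":12,"yaw":-37.3,"hand":-0.1}])

```text
clock: 38.8
position: [0.4875, 0.0805, 0.123]
ee_rot: [-2.45, -1.964, 0.001]
force: [-0.7, 0.2, -0.9]
width: 0.57
gripper_force: 15.0
```

>>> apply_moves(motion=[{"x":0,"y":0,"z":0,"yaw":0,"hand":-0.1},{"x":0,"y":0,"z":-1,"yaw":0,"hand":-0.1}])

```text
clock: 39.05
position: [0.4892, 0.0767, 0.1135]
ee_rot: [2.454, 1.96, 0.001]
force: [-0.2, -0.2, -1.1]
width: 0.574
gripper_force: 15.0
```

```bash
python3 f.py; python3 - <<'E'
from h import *
r=np.array(observe()["ee_rot"]);print("az",2*np.degrees(np.arctan2(r[1],r[0]))-90)
print(find("short_carton","side",2),find("slide_knob","side",1))
E
```

```text
[0.4886 0.0759 0.1132] [-0.52 -0.28 -1.41] Fy_gauge -0.39 Fx -0.45 0.5716817933412371 39.25
az -12.892035609004367
[(0.87, [340.0, 227.0, 372.0, 263.0], np.float64(355.0), np.float64(243.1), 836), (0.69, [259.0, 154.0, 280.0, 185.0], np.float64(267.8), np.float64(169.2), 507)] [(0.93, [243.0, 211.0, 273.0, 245.0], np.float64(256.2), np.float64(225.4), 615)]
```

>>> apply_moves(motion=[{"x":0,"y":0,"z":-5,"yaw":0,"hand":-0.1},{"x":0,"y":0,"z":-8.5,"yaw":0,"hand":-0.1},{"x":0,"y":0,"z":-9.8,"yaw":0,"hand":-0.1},{"x":0,"y":0,"z":-9.8,"yaw":0,"hand":-0.1},{"x":0,"y":0,"z":-9.8,"yaw":0,"hand":-0.1},{"x":0,"y":0,"z":-9.8,"yaw":0,"hand":0.5},{"x":0,"y":0,"z":-9.8,"yaw":0,"hand":0.5},{"x":0,"y":0,"z":-6,"yaw":0,"hand":0.5},{"x":0,"y":0,"z":0,"yaw":0,"hand":0.5},{"x":0,"y":0,"z":0,"yaw":0,"hand":0.5}])

```text
clock: 40.7
position: [0.4915, 0.0776, 0.117]
ee_rot: [2.453, 1.96, 0.01]
force: [0.4, 0.6, -0.1]
width: 0.75
gripper_force: 0.0
```

>>> apply_moves(motion=[{"x":-1.4,"y":-6,"z":1,"yaw":0,"hand":0.1},{"x":-2.8,"y":-12,"z":1,"yaw":0,"hand":0.1},{"x":-4.2,"y":-17.2,"z":1,"yaw":0,"hand":0.1},{"x":-4.2,"y":-17.2,"z":1,"yaw":0,"hand":0.1},{"x":-4.2,"y":-17.2,"z":0,"yaw":0,"hand":0.1}])

```text
clock: 41.32
position: [0.4473, -0.094, 0.1131]
ee_rot: [-2.454, -1.961, -0.002]
force: [0.4, 0.6, 0.1]
width: 0.549
gripper_force: 0.0
```

```bash
python3 f.py; python3 - <<'E'
from h import *
print(find("short_carton","side",2),find("slide_knob","side",1))
E
```

```text
[ 0.4467 -0.0934  0.1128] [-0.07  0.36  0.03] Fy_gauge 0.34 Fx -0.15 0.5500454877553808 41.525
[(0.9, [341.0, 227.0, 371.0, 263.0], np.float64(355.1), np.float64(243.2), 891), (0.86, [259.0, 184.0, 281.0, 215.0], np.float64(270.8), np.float64(198.5), 362)] [(0.76, [244.0, 209.0, 271.0, 244.0], np.float64(256.2), np.float64(225.2), 655)]
```

>>> apply_moves(motion=[{"x":0,"y":-0.1,"z":-5,"yaw":0,"hand":0.1},{"x":0,"y":-0.1,"z":-9,"yaw":0,"hand":0.1},{"x":0,"y":-0.1,"z":-10.4,"yaw":0,"hand":0.1},{"x":0,"y":-0.1,"z":-10.4,"yaw":0,"hand":0.1},{"x":0,"y":-0.1,"z":-10.4,"yaw":0,"hand":-0.7},{"x":0,"y":-0.1,"z":-10.4,"yaw":0,"hand":-0.7},{"x":0,"y":-0.1,"z":-10.4,"yaw":0,"hand":-0.7},{"x":0,"y":-0.1,"z":-10.4,"yaw":0,"hand":-0.7}], newtons=30)

```text
clock: 42.72
position: [0.4466, -0.0953, 0.0099]
ee_rot: [-2.454, -1.961, -0.001]
force: [-2.4, 0.3, 9.1]
width: 0.233
gripper_force: 30.0
```

```bash
python3 f.py
```

```text
[ 0.4466 -0.0953  0.0099] [-3.2   1.6   8.75] Fy_gauge 0.85 Fx -3.47 0.23067293700015903 42.925
```

>>> apply_moves(motion=[{"x":0.16,"y":0.7,"z":0.03,"yaw":0,"hand":-0.7},{"x":0.32,"y":1.4,"z":0.03,"yaw":0,"hand":-0.7},{"x":0.48,"y":2.1,"z":0.03,"yaw":0,"hand":-0.7},{"x":0.64,"y":2.8,"z":0.03,"yaw":0,"hand":-0.7},{"x":0.8,"y":3.5,"z":0.03,"yaw":0,"hand":-0.7},{"x":0.95,"y":4.1,"z":0.03,"yaw":0,"hand":-0.7},{"x":1.02,"y":4.5,"z":0.03,"yaw":0,"hand":-0.7},{"x":1.1,"y":4.8,"z":0.03,"yaw":0,"hand":-0.7},{"x":1.1,"y":4.8,"z":0.03,"yaw":0,"hand":-0.7}])

```text
clock: 44.05
position: [0.4579, -0.047, 0.0099]
ee_rot: [-2.454, -1.962, -0.0]
force: [-1.6, -1.4, 6.4]
width: 0.235
gripper_force: 30.0
```

```bash
python3 f.py
```

```text
[ 0.458  -0.0469  0.0099] [-2.31 -0.95  5.66] Fy_gauge -1.44 Fx -2.04 0.23406272532363362 44.25
```

>>> apply_moves(motion=[{"x":0.04,"y":0.2,"z":0,"yaw":0,"hand":-0.7},{"x":0.08,"y":0.35,"z":0,"yaw":0,"hand":-0.7},{"x":0.08,"y":0.35,"z":0,"yaw":0,"hand":-0.7}])

```text
clock: 44.62
position: [0.4586, -0.0443, 0.0099]
ee_rot: [2.454, 1.96, -0.0]
force: [-2.9, -4.2, 4.9]
width: 0.232
gripper_force: 30.0
```

```bash
python3 f.py
```

```text
[ 0.4586 -0.0442  0.0099] [-2.55 -3.04  6.29] Fy_gauge -3.53 Fx -1.81 0.23544992175847165 44.825
```

>>> apply_moves(motion=[{"x":0.03,"y":0.15,"z":0,"yaw":0,"hand":-0.7},{"x":0.06,"y":0.25,"z":0,"yaw":0,"hand":-0.7},{"x":0.06,"y":0.25,"z":0,"yaw":0,"hand":-0.7}])

```text
clock: 45.2
position: [0.459, -0.0425, 0.0099]
ee_rot: [2.454, 1.959, -0.001]
force: [-3.6, -5.8, 6.1]
width: 0.234
gripper_force: 30.0
```

```bash
python3 f.py
```

```text
[ 0.459  -0.0425  0.0099] [-3.1  -6.06  6.4 ] Fy_gauge -6.6 Fx -1.68 0.2326168820967009 45.4
```

>>> apply_moves(motion=[{"x":0.01,"y":0.06,"z":0,"yaw":0,"hand":-0.7},{"x":0.01,"y":0.06,"z":0,"yaw":0,"hand":-0.7},{"x":0.01,"y":0.06,"z":0,"yaw":0,"hand":-0.7},{"x":0.01,"y":0.06,"z":0,"yaw":0,"hand":-0.7},{"x":0.01,"y":0.06,"z":0,"yaw":0,"hand":-0.7},{"x":0.01,"y":0.06,"z":0,"yaw":0,"hand":-0.7},{"x":0.01,"y":0.06,"z":0,"yaw":0,"hand":-0.7},{"x":0.01,"y":0.06,"z":0,"yaw":0,"hand":-0.7},{"x":0.01,"y":0.06,"z":0,"yaw":0,"hand":-0.7},{"x":0.01,"y":0.06,"z":0,"yaw":0,"hand":-0.7}])

```text
clock: 46.65
position: [0.4591, -0.0421, 0.0099]
ee_rot: [2.454, 1.959, -0.001]
force: [-3.6, -7.6, 6.4]
width: 0.234
gripper_force: 30.0
```

```bash
python3 f.py
```

```text
[ 0.4591 -0.0422  0.0099] [-3.66 -7.33  5.92] Fy_gauge -7.96 Fx -1.95 0.23375939637226145 46.85
```

>>> apply_moves(motion=[{"x":-0.2,"y":-0.9,"z":0,"yaw":0,"hand":-0.7},{"x":-0.44,"y":-1.95,"z":0,"yaw":0,"hand":-0.7},{"x":-0.66,"y":-2.93,"z":0,"yaw":0,"hand":-0.7},{"x":-0.89,"y":-3.9,"z":0,"yaw":0,"hand":-0.7},{"x":-1.11,"y":-4.88,"z":0,"yaw":0,"hand":-0.7},{"x":-1.11,"y":-4.88,"z":0,"yaw":0,"hand":-0.7},{"x":-1.11,"y":-4.88,"z":0,"yaw":0,"hand":0.2},{"x":-1.11,"y":-4.88,"z":0,"yaw":0,"hand":0.2},{"x":-1.11,"y":-4.88,"z":5,"yaw":0,"hand":0.5},{"x":-1.11,"y":-4.88,"z":10,"yaw":0,"hand":0.5}])

```text
clock: 48.1
position: [0.4479, -0.0897, 0.1107]
ee_rot: [-2.454, -1.961, 0.003]
force: [0.8, 0.7, 0.7]
width: 0.62
gripper_force: 0.0
```

>>> apply_moves(motion=[{"x":0,"y":0,"z":0,"yaw":0,"hand":0.6},{"x":0,"y":0,"z":0,"yaw":0,"hand":0.6}])

```text
clock: 48.35
position: [0.4483, -0.089, 0.1094]
ee_rot: [-2.453, -1.962, -0.001]
force: [-1.0, -1.1, -0.5]
width: 0.79
gripper_force: 0.0
```

>>> apply_moves(motion=[{"x":1.5,"y":6,"z":0,"yaw":0,"hand":0.6},{"x":3,"y":12,"z":0,"yaw":0,"hand":0.6},{"x":4.4,"y":18,"z":0,"yaw":0,"hand":0.6},{"x":4.4,"y":18,"z":0,"yaw":0,"hand":0.6},{"x":4.4,"y":18,"z":-5,"yaw":0,"hand":0.6},{"x":4.4,"y":18,"z":-9.3,"yaw":0,"hand":0.6},{"x":4.4,"y":18,"z":-9.3,"yaw":0,"hand":0.6},{"x":4.4,"y":18,"z":-9.3,"yaw":0,"hand":-0.1},{"x":4.4,"y":18,"z":-9.3,"yaw":0,"hand":-0.1},{"x":4.4,"y":18,"z":-9.3,"yaw":0,"hand":-0.1}], newtons=15)

```text
clock: 49.6
position: [0.4932, 0.0903, 0.0179]
ee_rot: [2.454, 1.961, 0.003]
force: [-0.7, -1.5, 7.4]
width: 0.57
gripper_force: 15.0
```

```bash
python3 f.py
```

```text
[0.4932 0.0904 0.0179] [-0.76 -0.22  8.73] Fy_gauge -0.39 Fx -0.69 0.5690509398144207 49.8
```

>>> apply_moves(motion=[{"x":0,"y":0,"z":3,"yaw":0,"hand":-0.1},{"x":0,"y":0,"z":8,"yaw":0,"hand":-0.1},{"x":0,"y":3,"z":11,"yaw":0,"hand":-0.1},{"x":0,"y":9,"z":11,"yaw":3,"hand":-0.1},{"x":0,"y":15,"z":11,"yaw":6,"hand":-0.1},{"x":0,"y":21,"z":11,"yaw":9,"hand":-0.1},{"x":1,"y":27,"z":11,"yaw":12,"hand":-0.1},{"x":5,"y":27.6,"z":11,"yaw":12,"hand":-0.1},{"x":8.4,"y":27.6,"z":11,"yaw":12,"hand":-0.1},{"x":8.4,"y":27.6,"z":11,"yaw":12,"hand":-0.1}])

```text
clock: 51.05
position: [0.5785, 0.3649, 0.1271]
ee_rot: [2.236, 2.203, 0.001]
force: [-0.2, -0.3, -1.5]
width: 0.572
gripper_force: 15.0
```

>>> apply_moves(motion=[{"x":0,"y":0,"z":0,"yaw":0,"hand":-0.1},{"x":0,"y":0,"z":-5,"yaw":0,"hand":-0.1},{"x":0,"y":0,"z":-9.5,"yaw":0,"hand":-0.1},{"x":0,"y":0,"z":-11,"yaw":0,"hand":-0.1},{"x":0,"y":0,"z":-11.5,"yaw":0,"hand":-0.1},{"x":0,"y":0,"z":-11.5,"yaw":0,"hand":-0.1}])

```text
clock: 51.8
position: [0.577, 0.3666, 0.0133]
ee_rot: [2.235, 2.207, 0.003]
force: [0.4, 0.5, -1.1]
width: 0.573
gripper_force: 15.0
```

```bash
python3 f.py; python3 - <<'E'
from h import *
print(find("short_carton","side",2),find("tall_carton","side",1),find("tray","side",1))
s=observe()["position"]; P=[[s[0]+a,s[1]+b,.004] for a in(-.026,.026) for b in (-.0335,.0335)]
print(px("side",P).round(0).tolist())
E
```

```text
[0.577  0.3665 0.013 ] [-0.02 -0.11 -0.82] Fy_gauge -0.11 Fx 0.0 0.5688896023284616 52.0
[(0.62, [286.0, 153.0, 303.0, 174.0], np.float64(293.1), np.float64(163.2), 321), (0.61, [340.0, 224.0, 374.0, 262.0], np.float64(355.0), np.float64(242.5), 840)] [(0.71, [236.0, 140.0, 253.0, 176.0], np.float64(243.9), np.float64(158.5), 415)] [(0.59, [263.0, 185.0, 282.0, 204.0], np.float64(271.7), np.float64(194.0), 202)]
[[286.0, 175.0], [286.0, 167.0], [300.0, 175.0], [299.0, 167.0]]
```

>>> apply_moves(motion=[{"x":0,"y":0,"z":0,"yaw":0,"hand":0.3},{"x":0,"y":0,"z":0,"yaw":0,"hand":0.3},{"x":0,"y":0,"z":3,"yaw":0,"hand":0.5},{"x":0,"y":0,"z":8,"yaw":0,"hand":0.5},{"x":-3,"y":0,"z":13,"yaw":0,"hand":0.6},{"x":-8,"y":-2,"z":13,"yaw":0,"hand":0.8},{"x":-8,"y":-8,"z":13,"yaw":0,"hand":0.8},{"x":-8,"y":-14,"z":13,"yaw":0,"hand":0.8},{"x":-8,"y":-20,"z":13,"yaw":0,"hand":0.8},{"x":-8,"y":-26,"z":13,"yaw":0,"hand":0.8}])

```text
clock: 53.55
position: [0.4961, 0.1044, 0.142]
ee_rot: [2.235, 2.207, 0.001]
force: [1.2, 0.2, -0.2]
width: 0.903
gripper_force: 0.0
```

```bash
python3 f.py; python3 - <<'E'
from h import *
for c in("side","top"):
    for r in find("cream_pot",c,3): print(c,r,at(c,r[2],r[3],.017)[:2].round(4))
for c in("side","top"):
    for n in("tall_carton","short_carton"):print(c,n,find(n,c,2))
E
```

```text
[0.4963 0.1052 0.1421] [-0.25 -1.68  0.36] Fy_gauge -1.69 Fx 0.12 0.9016939282082663 53.75
side (0.9, [266.0, 318.0, 298.0, 350.0], np.float64(282.0), np.float64(331.8), 870) [ 0.5233 -0.456 ]
top (0.88, [389.0, 219.0, 409.0, 238.0], np.float64(398.7), np.float64(226.1), 315) [ 0.53   -0.4564]
side tall_carton [(0.6, [236.0, 142.0, 252.0, 174.0], np.float64(244.2), np.float64(158.7), 359)]
side short_carton [(0.85, [342.0, 225.0, 372.0, 260.0], np.float64(355.0), np.float64(242.4), 865), (0.57, [286.0, 148.0, 303.0, 175.0], np.float64(293.2), np.float64(163.5), 314)]
top tall_carton [(0.72, [136.0, 255.0, 162.0, 272.0], np.float64(151.5), np.float64(264.9), 407), (0.29, [142.0, 200.0, 164.0, 222.0], np.float64(154.6), np.float64(210.4), 413)]
top short_carton [(0.82, [300.0, 155.0, 325.0, 180.0], np.float64(310.4), np.float64(167.8), 362), (0.65, [144.0, 204.0, 167.0, 218.0], np.float64(154.4), np.float64(210.4), 413)]
```

>>> apply_moves(motion=[{"x":0.3,"y":-6,"z":0,"yaw":-3.3,"hand":0.6},{"x":0.6,"y":-12,"z":0,"yaw":-3.3,"hand":0.6},{"x":1,"y":-18,"z":0,"yaw":-3.3,"hand":0.6},{"x":1.3,"y":-24,"z":0,"yaw":-3.3,"hand":0.6},{"x":1.6,"y":-30,"z":0,"yaw":-3.3,"hand":0.6},{"x":2,"y":-36,"z":0,"yaw":-3.3,"hand":0.6},{"x":2.3,"y":-42,"z":0,"yaw":-3.3,"hand":0.6},{"x":2.6,"y":-48,"z":0,"yaw":-3.3,"hand":0.6},{"x":3,"y":-54,"z":0,"yaw":-3.3,"hand":0.6},{"x":3,"y":-56.1,"z":0,"yaw":-3.3,"hand":0.6}])

```text
clock: 55.6
position: [0.5244, -0.4594, 0.1416]
ee_rot: [2.302, 2.136, -0.004]
force: [0.4, 0.2, -0.4]
width: 0.8
gripper_force: 0.0
```

```bash
python3 f.py; python3 - <<'E'
from h import *
for c in("side","top"):
    for r in find("cream_pot",c,3): print(c,r,at(c,r[2],r[3],.017)[:2].round(4))
cv2.imwrite("pics/t8.png",cv2.resize(get_image("side")[230:420,170:400],(690,570),interpolation=2))
E
```

```text
[ 0.5261 -0.4544  0.1413] [-0.13  0.2   0.01] Fy_gauge 0.17 Fx -0.17 0.7972503371534767 55.8
side (0.57, [267.0, 320.0, 298.0, 354.0], np.float64(282.1), np.float64(332.2), 848) [ 0.5235 -0.4571]
top (0.18, [136.0, 256.0, 161.0, 271.0], np.float64(150.8), np.float64(265.3), 379) [0.4018 0.378 ]
```

View pics/t8.png

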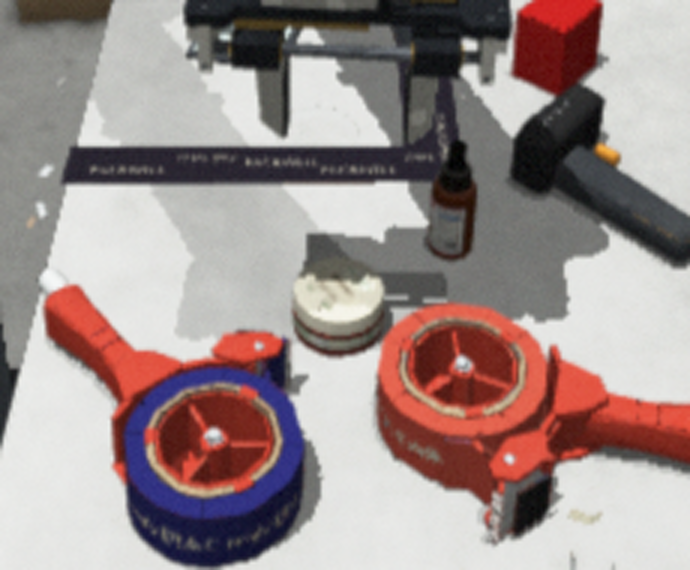

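The crop shows the pot at crop (339,308), the dropper at (452,200) clear behind it and the red tape gun at (462,365) close by to the right. I'll check the finger clearance numerically.

```bash
python3 - <<'E'
from h import *
f=lambda u,v,z:at("side",170+u/3,230+v/3,z)[:2].round(3)
for z in(.045,.055):print("gun c",f(462,360,z),"left",f(380,365,z),"far",f(462,305,z),"farleft",f(405,318,z))
print("left base",f(385,450,0))
print("pot top c",f(339,295,.034),"l/r",f(293,297,.034),f(385,297,.034),"pot base front",f(338,353,0))
E
```

```text
gun c [ 0.602 -0.53 ] left [ 0.549 -0.534] far [ 0.606 -0.483] farleft [ 0.568 -0.495]
gun c [ 0.6   -0.539] left [ 0.549 -0.543] far [ 0.605 -0.493] farleft [ 0.567 -0.504]
left base [ 0.553 -0.562]
pot top c [ 0.525 -0.463] l/r [ 0.494 -0.465] [ 0.556 -0.465] pot base front [ 0.525 -0.483]
```

>>> apply_moves(motion=[{"x":0,"y":0,"z":-5,"yaw":0,"hand":0.6},{"x":0,"y":0,"z":-10,"yaw":0,"hand":0.6},{"x":0,"y":0,"z":-14,"yaw":0,"hand":0.6},{"x":0,"y":0,"z":-15.5,"yaw":0,"hand":0.6},{"x":0,"y":0,"z":-15.5,"yaw":0,"hand":0.6}])

```text
clock: 56.68
position: [0.5263, -0.4544, -0.0133]
ee_rot: [-2.298, -2.142, 0.0]
force: [-0.3, 0.2, 1.1]
width: 0.801
gripper_force: 0.0
```

```bash
python3 f.py; python3 -c "
from h import *
print(find('cream_pot','side',1),find('dropper','side',1))"
```

```text
[ 0.5271 -0.4558 -0.0113] [0.13 0.14 0.25] Fy_gauge 0.17 Fx 0.1 0.8019404049631701 56.875
[(0.93, [267.0, 318.0, 299.0, 350.0], np.float64(282.2), np.float64(332.0), 858)] []
```

>>> apply_moves(motion=[{"x":0,"y":0,"z":0,"yaw":0,"hand":0.1},{"x":0,"y":0,"z":0,"yaw":0,"hand":0.1},{"x":0,"y":0,"z":0,"yaw":0,"hand":0.1},{"x":0,"y":0,"z":0,"yaw":0,"hand":0.1}])

```text
clock: 57.58
position: [0.5262, -0.4549, -0.0131]
ee_rot: [2.299, 2.141, 0.0]
force: [-0.6, 0.4, 2.6]
width: 0.674
gripper_force: 15.0
```

>>> apply_moves(motion=[{"x":0,"y":0,"z":3,"yaw":0,"hand":0.1},{"x":0,"y":0,"z":8,"yaw":0,"hand":0.1},{"x":0,"y":0,"z":13,"yaw":0,"hand":0.1},{"x":-0.4,"y":5,"z":13,"yaw":-4,"hand":0.1},{"x":-0.8,"y":11,"z":13,"yaw":-8.8,"hand":0.1},{"x":-1.2,"y":17,"z":13,"yaw":-8.8,"hand":0.1},{"x":-1.6,"y":23,"z":13,"yaw":-8.8,"hand":0.1},{"x":-2,"y":29,"z":13,"yaw":-8.8,"hand":0.1},{"x":-2.4,"y":35,"z":13,"yaw":-8.8,"hand":0.1},{"x":-2.8,"y":41,"z":13,"yaw":-8.8,"hand":0.1}])

```text
clock: 58.82
position: [0.4979, -0.0428, 0.1167]
ee_rot: [2.456, 1.959, 0.001]
force: [0.8, 0.6, -0.3]
width: 0.679
gripper_force: 15.0
```

>>> apply_moves(motion=[{"x":-0.4,"y":5,"z":0,"yaw":0,"hand":0.1},{"x":-0.9,"y":10,"z":0,"yaw":0,"hand":0.1},{"x":-0.9,"y":12.2,"z":0,"yaw":0,"hand":0.1},{"x":-0.9,"y":12.2,"z":0,"yaw":0,"hand":0.1},{"x":-0.9,"y":12.2,"z":0,"yaw":0,"hand":0.1}])

```text
clock: 59.45
position: [0.4892, 0.0762, 0.1168]
ee_rot: [2.457, 1.957, -0.0]
force: [-0.2, -0.9, 0.4]
width: 0.678
gripper_force: 15.0
```

```bash
python3 f.py; python3 -c "
from h import *
print(find('cream_pot','side',1),find('dropper','side',1),find('slide_knob','side',1))"
```

```text
[0.4893 0.076  0.1169] [ 0.23  0.22 -1.03] Fy_gauge 0.27 Fx 0.18 0.6775329277892799 59.65
[(0.69, [258.0, 164.0, 279.0, 181.0], np.float64(267.8), np.float64(168.6), 302)] [(0.95, [313.0, 278.0, 334.0, 317.0], np.float64(320.9), np.float64(299.0), 504)] []
```

>>> apply_moves(motion=[{"x":0,"y":0.1,"z":-5,"yaw":0,"hand":0.1},{"x":0,"y":0.1,"z":-10,"yaw":0,"hand":0.1},{"x":0,"y":0.1,"z":-11.5,"yaw":0,"hand":0.1},{"x":0,"y":0.1,"z":-11.9,"yaw":0,"hand":0.1},{"x":0,"y":0.1,"z":-11.9,"yaw":0,"hand":0.1},{"x":0,"y":0.1,"z":-11.9,"yaw":0,"hand":0.6},{"x":0,"y":0.1,"z":-11.9,"yaw":0,"hand":0.6},{"x":0,"y":0.1,"z":-6,"yaw":0,"hand":0.6},{"x":0,"y":0.1,"z":0,"yaw":0,"hand":0.6},{"x":0,"y":0.1,"z":0,"yaw":0,"hand":0.6}])

```text
clock: 61.2
position: [0.492, 0.0784, 0.1206]
ee_rot: [2.454, 1.958, 0.011]
force: [0.4, 0.0, -1.1]
width: 0.799
gripper_force: 0.0
```

>>> apply_moves(motion=[{"x":-1.4,"y":-6,"z":0,"yaw":0,"hand":0.1},{"x":-2.8,"y":-12,"z":0,"yaw":0,"hand":0.1},{"x":-4.1,"y":-16.8,"z":0,"yaw":0,"hand":0.1},{"x":-4.1,"y":-16.8,"z":0,"yaw":0,"hand":0.1},{"x":-4.1,"y":-16.8,"z":0,"yaw":0,"hand":0.1}])

```text
clock: 61.82
position: [0.4481, -0.0892, 0.1164]
ee_rot: [-2.456, -1.958, -0.0]
force: [1.0, -0.1, -0.1]
width: 0.552
gripper_force: 0.0
```

```bash
python3 f.py; python3 -c "
from h import *
print(find('cream_pot','side',1),find('slide_knob','side',1))"
```

```text
[ 0.4485 -0.0886  0.1165] [ 0.19 -0.04 -0.17] Fy_gauge -0.0 Fx 0.19 0.5518253621761814 62.025
[(0.71, [258.0, 198.0, 280.0, 214.0], np.float64(270.0), np.float64(202.7), 277)] [(0.74, [243.0, 207.0, 271.0, 240.0], np.float64(256.8), np.float64(224.1), 616)]
```

>>> apply_moves(motion=[{"x":0,"y":-0.1,"z":-5,"yaw":0,"hand":0.1},{"x":0,"y":-0.1,"z":-9,"yaw":0,"hand":0.1},{"x":0,"y":-0.1,"z":-10.7,"yaw":0,"hand":0.1},{"x":0,"y":-0.1,"z":-10.7,"yaw":0,"hand":0.1},{"x":0,"y":-0.1,"z":-10.7,"yaw":0,"hand":-0.7},{"x":0,"y":-0.1,"z":-10.7,"yaw":0,"hand":-0.7},{"x":0,"y":-0.1,"z":-10.7,"yaw":0,"hand":-0.7},{"x":0,"y":-0.1,"z":-10.7,"yaw":0,"hand":-0.7}], newtons=30)

```text
clock: 63.22
position: [0.4477, -0.0904, 0.0101]
ee_rot: [-2.455, -1.958, -0.0]
force: [-3.0, 1.2, 8.7]
width: 0.235
gripper_force: 30.0
```

```bash
python3 f.py
```

```text
[ 0.4477 -0.0904  0.0101] [-3.4   1.12  7.79] Fy_gauge 0.34 Fx -3.56 0.23311493100842912 63.425
```

>>> apply_moves(motion=[{"x":0.16,"y":0.7,"z":0.03,"yaw":0,"hand":-0.7},{"x":0.32,"y":1.4,"z":0.03,"yaw":0,"hand":-0.7},{"x":0.48,"y":2.1,"z":0.03,"yaw":0,"hand":-0.7},{"x":0.64,"y":2.8,"z":0.03,"yaw":0,"hand":-0.7},{"x":0.8,"y":3.5,"z":0.03,"yaw":0,"hand":-0.7},{"x":0.93,"y":4.1,"z":0.03,"yaw":0,"hand":-0.7},{"x":1.02,"y":4.5,"z":0.03,"yaw":0,"hand":-0.7},{"x":1.07,"y":4.7,"z":0.03,"yaw":0,"hand":-0.7},{"x":1.07,"y":4.7,"z":0.03,"yaw":0,"hand":-0.7}])

```text
clock: 64.55
position: [0.4589, -0.0431, 0.0102]
ee_rot: [-2.455, -1.959, -0.0]
force: [-3.9, -0.6, 5.0]
width: 0.233
gripper_force: 30.0
```

```bash
python3 f.py
```

```text
[ 0.4589 -0.0431  0.0101] [-2.76 -0.77  5.62] Fy_gauge -1.36 Fx -2.52 0.23382478898036133 64.75
```

Same free-run force as before. Now the last 4–5 mm in steps.

>>> apply_moves(motion=[{"x":0.04,"y":0.15,"z":0,"yaw":0,"hand":-0.7},{"x":0.07,"y":0.3,"z":0,"yaw":0,"hand":-0.7},{"x":0.07,"y":0.3,"z":0,"yaw":0,"hand":-0.7}])

```text
clock: 65.12
position: [0.4594, -0.0408, 0.0101]
ee_rot: [2.456, 1.959, -0.001]
force: [-3.8, -3.1, 6.1]
width: 0.237
gripper_force: 30.0
```

```bash
python3 f.py
```

```text
[ 0.4594 -0.0408  0.0101] [-3.88 -3.27  5.85] Fy_gauge -4.05 Fx -3.05 0.23313210306600438 65.325
```

>>> apply_moves(motion=[{"x":0.03,"y":0.1,"z":0,"yaw":0,"hand":-0.7},{"x":0.04,"y":0.18,"z":0,"yaw":0,"hand":-0.7},{"x":0.04,"y":0.18,"z":0,"yaw":0,"hand":-0.7}])

```text
clock: 65.7
position: [0.4597, -0.0396, 0.0102]
ee_rot: [2.456, 1.958, -0.001]
force: [-4.0, -5.6, 5.2]
width: 0.234
gripper_force: 30.0
```

```bash
python3 f.py
```

```text
[ 0.4597 -0.0396  0.0101] [-4.39 -5.9   5.72] Fy_gauge -6.73 Fx -2.97 0.23541973004345831 65.9
```

>>> apply_moves(motion=[{"x":0.02,"y":0.08,"z":0,"yaw":0,"hand":-0.7},{"x":0.02,"y":0.08,"z":0,"yaw":0,"hand":-0.7},{"x":0.02,"y":0.08,"z":0,"yaw":0,"hand":-0.7},{"x":0.02,"y":0.08,"z":0,"yaw":0,"hand":-0.7},{"x":0.02,"y":0.08,"z":0,"yaw":0,"hand":-0.7},{"x":0.02,"y":0.08,"z":0,"yaw":0,"hand":-0.7},{"x":0.02,"y":0.08,"z":0,"yaw":0,"hand":-0.7},{"x":0.02,"y":0.08,"z":0,"yaw":0,"hand":-0.7},{"x":0.02,"y":0.08,"z":0,"yaw":0,"hand":-0.7},{"x":0.02,"y":0.08,"z":0,"yaw":0,"hand":-0.7}])

```text
clock: 67.15
position: [0.4598, -0.0391, 0.0101]
ee_rot: [2.456, 1.957, -0.002]
force: [-5.6, -5.6, 5.6]
width: 0.232
gripper_force: 30.0
```

```bash
python3 f.py
```

```text
[ 0.4598 -0.039   0.0102] [-4.88 -6.4   5.53] Fy_gauge -7.32 Fx -3.34 0.23596447624072933 67.35
```

>>> apply_moves(motion=[{"x":-0.2,"y":-0.9,"z":0,"yaw":0,"hand":-0.7},{"x":-0.44,"y":-1.95,"z":0,"yaw":0,"hand":-0.7},{"x":-0.66,"y":-2.93,"z":0,"yaw":0,"hand":-0.7},{"x":-0.89,"y":-3.9,"z":0,"yaw":0,"hand":-0.7},{"x":-1.11,"y":-4.88,"z":0,"yaw":0,"hand":-0.7},{"x":-1.11,"y":-4.88,"z":0,"yaw":0,"hand":-0.7},{"x":-1.11,"y":-4.88,"z":0,"yaw":0,"hand":0.2},{"x":-1.11,"y":-4.88,"z":0,"yaw":0,"hand":0.2},{"x":-1.11,"y":-4.88,"z":5,"yaw":0,"hand":0.5},{"x":-1.11,"y":-4.88,"z":10,"yaw":0,"hand":0.5}])

```text
clock: 68.6
position: [0.4491, -0.0869, 0.1111]
ee_rot: [-2.456, -1.959, 0.002]
force: [0.1, 0.3, 0.1]
width: 0.62
gripper_force: 0.0
```

>>> apply_moves(motion=[{"x":0,"y":0,"z":0,"yaw":0,"hand":0.65},{"x":0,"y":0,"z":0,"yaw":0,"hand":0.65}])

```text
clock: 68.85
position: [0.4493, -0.0862, 0.1098]
ee_rot: [-2.455, -1.96, -0.001]
force: [-0.6, -0.8, -0.4]
width: 0.807
gripper_force: 0.0
```

```bash
python3 -c "
from h import *
print(find('cream_pot','side',1)); s=observe();print(s['position'],s['width'])
d=np.array([.2216,.9751])
for l in(.0285,.0315): print(px('side',[.4857+l*d[0],.0627+l*d[1],.027]))"
```

```text
[(0.48, [260.0, 196.0, 280.0, 212.0], np.float64(271.1), np.float64(201.4), 207)]
[ 0.44847843 -0.08657459  0.10913734] 0.8223669059456135
[[269.46680082 200.90909891]]
[[269.68678848 200.46487665]]
```

>>> apply_moves(motion=[{"x":1.5,"y":6,"z":0,"yaw":0,"hand":0.65},{"x":3,"y":12,"z":0,"yaw":0,"hand":0.65},{"x":4.5,"y":17.8,"z":0,"yaw":0,"hand":0.65},{"x":4.5,"y":17.8,"z":0,"yaw":0,"hand":0.65},{"x":4.5,"y":17.8,"z":-5,"yaw":0,"hand":0.65},{"x":4.5,"y":17.8,"z":-10,"yaw":0,"hand":0.65},{"x":4.5,"y":17.8,"z":-11.1,"yaw":0,"hand":0.65},{"x":4.5,"y":17.8,"z":-11.1,"yaw":0,"hand":0.1},{"x":4.5,"y":17.8,"z":-11.1,"yaw":0,"hand":0.1},{"x":4.5,"y":17.8,"z":-11.1,"yaw":0,"hand":0.1}], newtons=15)

```text
clock: 70.2
position: [0.4951, 0.0905, 0.0003]
ee_rot: [2.455, 1.957, 0.003]
force: [1.0, -3.0, -1.0]
width: 0.681
gripper_force: 15.0
```

```bash
python3 f.py
```

```text
[4.951e-01 9.060e-02 2.000e-04] [-1.23 -3.55  7.14] Fy_gauge -3.74 Fx -0.41 0.6794576689022863 70.4
```

>>> apply_moves(motion=[{"x":0,"y":0,"z":3,"yaw":0,"hand":0.1},{"x":0,"y":0,"z":8,"yaw":5,"hand":0.1},{"x":0,"y":0,"z":13,"yaw":15,"hand":0.1},{"x":0,"y":4,"z":13,"yaw":25,"hand":0.1},{"x":0,"y":8,"z":13,"yaw":35,"hand":0.1},{"x":-0.2,"y":12,"z":13,"yaw":45,"hand":0.1},{"x":-0.4,"y":16,"z":13,"yaw":55,"hand":0.1},{"x":-0.6,"y":20,"z":13,"yaw":65,"hand":0.1},{"x":-0.8,"y":24,"z":13,"yaw":75,"hand":0.1},{"x":-0.8,"y":27.6,"z":13,"yaw":85,"hand":0.1}])

```text
clock: 71.65
position: [0.4854, 0.3691, 0.1296]
ee_rot: [-0.477, -3.105, -0.001]
force: [0.2, -0.5, -0.2]
width: 0.68
gripper_force: 15.0
```

>>> apply_moves(motion=[{"x":0,"y":0,"z":0,"yaw":8,"hand":0.1},{"x":0,"y":0,"z":0,"yaw":15,"hand":0.1},{"x":0,"y":0,"z":0,"yaw":15,"hand":0.1},{"x":0,"y":0,"z":0,"yaw":15,"hand":0.1}])

```text
clock: 72.15
position: [0.486, 0.3671, 0.1293]
ee_rot: [-0.082, -3.14, -0.001]
force: [0.0, 0.3, -1.0]
width: 0.675
gripper_force: 15.0
```

```bash
python3 f.py; python3 - <<'E'
from h import *
r=np.array(observe()["ee_rot"]);print("az",2*np.degrees(np.arctan2(r[1],r[0]))-90)
for n in("cream_pot","tall_carton","short_carton"):print(n,find(n,"side",2))
E
```

```text
[0.4861 0.367  0.1291] [ 0.43  0.21 -0.58] Fy_gauge 0.3 Fx 0.37 0.679786761857514 72.35
az 87.08688201757874
cream_pot [(0.73, [257.0, 129.0, 274.0, 142.0], np.float64(267.2), np.float64(133.5), 165), (0.28, [317.0, 210.0, 331.0, 229.0], np.float64(323.3), np.float64(217.3), 119)]
tall_carton [(0.6, [234.0, 142.0, 254.0, 179.0], np.float64(243.7), np.float64(158.5), 443)]
short_carton [(0.77, [340.0, 224.0, 374.0, 260.0], np.float64(355.2), np.float64(242.7), 812), (0.71, [286.0, 149.0, 303.0, 177.0], np.float64(292.9), np.float64(162.8), 326)]
```

>>> apply_moves(motion=[{"x":0,"y":0,"z":-5,"yaw":0,"hand":0.1},{"x":0,"y":0,"z":-10,"yaw":0,"hand":0.1},{"x":0,"y":0,"z":-12.9,"yaw":0,"hand":0.1},{"x":0,"y":0,"z":-13.4,"yaw":0,"hand":0.1},{"x":0,"y":0,"z":-13.4,"yaw":0,"hand":0.1},{"x":0,"y":0,"z":-13.4,"yaw":0,"hand":0.6},{"x":0,"y":0,"z":-13.4,"yaw":0,"hand":0.6},{"x":0,"y":0,"z":-9,"yaw":0,"hand":0.6},{"x":0,"y":0,"z":-3,"yaw":0,"hand":0.6},{"x":0,"y":0,"z":2,"yaw":0,"hand":0.6}])

```text
clock: 73.9
position: [0.4865, 0.367, 0.1516]
ee_rot: [0.079, 3.139, 0.002]
force: [0.1, 1.1, -0.4]
width: 0.804
gripper_force: 0.0
```

>>> apply_moves(motion=[{"x":0,"y":-5,"z":2,"yaw":-8,"hand":-1},{"x":0,"y":-11,"z":2,"yaw":-16,"hand":-1},{"x":0,"y":-17,"z":2,"yaw":-24,"hand":-1},{"x":0,"y":-23,"z":2,"yaw":-32,"hand":-1},{"x":0,"y":-29,"z":2,"yaw":-40,"hand":-1},{"x":0,"y":-35,"z":2,"yaw":-50,"hand":-1},{"x":0,"y":-40,"z":2,"yaw":-60,"hand":-1},{"x":0,"y":-42,"z":2,"yaw":-70,"hand":-1},{"x":0,"y":-43.5,"z":2,"yaw":-76,"hand":-1},{"x":0,"y":-43.5,"z":2,"yaw":-76,"hand":-1}])

```text
clock: 75.15
position: [0.4861, -0.069, 0.1694]
ee_rot: [1.997, 2.425, 0.0]
force: [0.4, 0.5, -0.1]
width: 0.001
gripper_force: 0.0
```

```bash
python3 f.py; python3 - <<'E'
from h import *
r=np.array(observe()["ee_rot"]);print("az",2*np.degrees(np.arctan2(r[1],r[0]))-90)
for c in("side","top"):
  for n in("cream_pot","tall_carton","short_carton"):print(c,n,find(n,c,2))
print(px("side",[.486,.367,.021]),px("top",[.486,.367,.021]))
E
```

```text
[ 0.4862 -0.0671  0.1691] [0.27 0.57 0.35] Fy_gauge 0.61 Fx 0.14 0.003957672345690223 75.35
az -348.6754080460429
side cream_pot []Traceback (most recent call last):
  File "<stdin>", line 4, in <module>
  File "h.py", line 16, in find
    if img: get_image(c)
            ~~~~~~~~~^^^
ValueError: 200 camera calls are used up
```

Camera calls are used up, so I'll finish on force and position readings: switch off from the +x side.

>>> apply_moves(motion=[{"x":6,"y":0,"z":0,"yaw":0,"hand":-1},{"x":12,"y":0,"z":0,"yaw":0,"hand":-1},{"x":18,"y":-0.4,"z":0,"yaw":0,"hand":-1},{"x":21.7,"y":-0.4,"z":0,"yaw":0,"hand":-1},{"x":21.7,"y":-0.4,"z":0,"yaw":0,"hand":-1},{"x":21.7,"y":-0.4,"z":0,"yaw":0,"hand":-1}])

```text
clock: 76.2
position: [0.7023, -0.072, 0.1687]
ee_rot: [-1.994, -2.426, 0.001]
force: [-0.1, 0.1, -0.1]
width: 0.006
gripper_force: 0.0
```

>>> apply_moves(motion=[{"x":0,"y":0,"z":-4,"yaw":0,"hand":-1},{"x":0,"y":0,"z":-8,"yaw":0,"hand":-1},{"x":0,"y":0,"z":-11,"yaw":0,"hand":-1},{"x":0,"y":0,"z":-12.7,"yaw":0,"hand":-1},{"x":0,"y":0,"z":-12.7,"yaw":0,"hand":-1},{"x":0,"y":0,"z":-12.7,"yaw":0,"hand":-1}])

```text
clock: 76.95
position: [0.7038, -0.0724, 0.0436]
ee_rot: [1.994, 2.425, 0.002]
force: [-0.5, 0.0, 1.1]
width: 0.005
gripper_force: 0.0
```

>>> apply_moves(motion=[{"x":-1.5,"y":-0.3,"z":0,"yaw":0,"hand":-1},{"x":-3,"y":-0.6,"z":0,"yaw":0,"hand":-1},{"x":-4.5,"y":-0.9,"z":0,"yaw":0,"hand":-1},{"x":-6,"y":-1.1,"z":0,"yaw":0,"hand":-1},{"x":-7,"y":-1.3,"z":0,"yaw":0,"hand":-1},{"x":-7.6,"y":-1.4,"z":0,"yaw":0,"hand":-1},{"x":-7.6,"y":-1.4,"z":0,"yaw":0,"hand":-1}])

```text
clock: 77.82
position: [0.627, -0.0861, 0.0423]
ee_rot: [-1.995, -2.426, -0.0]
force: [-0.2, 0.2, -0.2]
width: -0.001
gripper_force: 0.0
```

>>> apply_moves(motion=[{"x":-0.3,"y":-0.05,"z":0,"yaw":0,"hand":-1},{"x":-0.5,"y":-0.1,"z":0,"yaw":0,"hand":-1},{"x":-0.5,"y":-0.1,"z":0,"yaw":0,"hand":-1}])

```text
clock: 78.2
position: [0.6219, -0.087, 0.0419]
ee_rot: [-1.995, -2.426, 0.0]
force: [-0.6, 0.0, -0.3]
width: 0.007
gripper_force: 0.0
```

>>> apply_moves(motion=[{"x":-0.3,"y":-0.05,"z":0,"yaw":0,"hand":-1},{"x":-0.4,"y":-0.08,"z":0,"yaw":0,"hand":-1},{"x":-0.4,"y":-0.08,"z":0,"yaw":0,"hand":-1}])

```text
clock: 78.58
position: [0.618, -0.0878, 0.0421]
ee_rot: [-1.995, -2.426, -0.0]
force: [0.7, 0.1, -0.1]
width: 0.004
gripper_force: 0.0
```

>>> apply_moves(motion=[{"x":-0.15,"y":-0.03,"z":0,"yaw":0,"hand":-1},{"x":-0.3,"y":-0.06,"z":0,"yaw":0,"hand":-1},{"x":-0.3,"y":-0.06,"z":0,"yaw":0,"hand":-1}])

```text
clock: 78.95
position: [0.615, -0.0885, 0.0421]
ee_rot: [-1.995, -2.427, 0.0]
force: [0.4, 0.0, -0.0]
width: 0.004
gripper_force: 0.2
```

>>> apply_moves(motion=[{"x":-0.15,"y":-0.03,"z":0,"yaw":0,"hand":-1},{"x":-0.3,"y":-0.06,"z":0,"yaw":0,"hand":-1},{"x":-0.3,"y":-0.06,"z":0,"yaw":0,"hand":-1}])

```text
clock: 79.32
position: [0.6146, -0.0885, 0.0424]
ee_rot: [1.992, 2.425, 0.004]
force: [8.5, 0.8, -5.4]
width: 0.003
gripper_force: 4.3
```

>>> apply_moves(motion=[{"x":-0.15,"y":-0.03,"z":0,"yaw":0,"hand":-1},{"x":-0.3,"y":-0.06,"z":0,"yaw":0,"hand":-1},{"x":-0.3,"y":-0.06,"z":0,"yaw":0,"hand":-1}])

```text
clock: 79.7
position: [0.6144, -0.0884, 0.0429]
ee_rot: [1.988, 2.424, 0.008]
force: [17.8, 2.2, -9.7]
width: 0.004
gripper_force: 8.3
```

>>> apply_moves(motion=[{"x":1.5,"y":0.3,"z":0,"yaw":0,"hand":-1},{"x":4,"y":0.8,"z":0,"yaw":0,"hand":-1},{"x":5,"y":1,"z":3,"yaw":0,"hand":-1},{"x":5,"y":1,"z":9,"yaw":0,"hand":-1},{"x":5,"y":1,"z":14,"yaw":0,"hand":-1},{"x":5,"y":1,"z":14,"yaw":0,"hand":-1},{"x":5,"y":1,"z":14,"yaw":0,"hand":-1}])

```text
clock: 80.58
position: [0.6585, -0.0793, 0.1814]
ee_rot: [-1.994, -2.426, 0.0]
force: [0.6, 0.1, -0.1]
width: 0.002
gripper_force: 0.0
```

```bash
python3 -c "
from cell import *
s=observe();print(s['position'],s['force'],s['clock']);print(sign_off())"
```

```text
[ 0.65853455 -0.07934283  0.18139033] [ 0.56180135  0.06942339 -0.13624663] 80.575
the job is handed in; nothing more can be done
None
```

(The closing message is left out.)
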